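# Make up two amplifier repair kits

## Robot

A 6-joint arm with a two-finger parallel gripper is mounted at the origin on the work surface. World frame = base frame: x ahead of the robot, y to its left, z up, the work surface at z = 0. Lengths are in m, angles in degrees, forces in N, time in s.
With the tool pointing down it reaches from about 0.4 to 0.825 m from the base axis. Payload 7 kg.
Tool frame: the origin (TCP) lies at the very end of the fingers, on their centre line; the grasp point (between the pads) lies 19 mm behind it (ctrl.tcp_to_grasp is the distance from the TCP to the grasp point, in m); z points along the fingers, x is the direction in which the jaws open and shut, and the axes are right-handed (so a half turn about z gives the same grasp; the last joint's range is limited). The gripper opens to 88 mm and grips with 3 to 60 N. Pads are 19 mm wide; open, the fingers measure 130 mm over their backs; the gripper's body (78 mm by 193 mm) begins 47 mm behind the grasp point.
Start: joints at [-57.061, 20.546, 0.682, 0, -70.136, -16.507], TCP at [0.191, -0.647, 0.227] pointing down, gripper open.
Joint ranges: [-176.03, 176.03], [-82.01, 121.73], [-58.28, 71.71], [-173.87, 95.51], [-174.79, -0.11], [-173.66, 173.66]. Speed limits (degrees/s): [136.94, 136.94, 172.46, 180, 180, 180].

## Interface

Orientations are given as [roll, pitch, yaw] about the fixed x, y, z axes, in that order (R = Rz(yaw) Ry(pitch) Rx(roll)).
In Python, from plant import sensors, vision, ticket, ctrl gives the robot as it stands. The module is installed in compiled form; this text tells all that it offers.
- The arm moves only by the tool drive_tool, never from a script. Its argument "moves" is a list of rows, each a list of 6 numbers: the shift along the tool's x, y, z in units of 0.15 m (1.0 is 0.15 m), then the turn, a rotation vector about the tool's x, y, z in units of 60 degrees (1.0 is 60 degrees). In form: [[dx, dy, dz, rx, ry, rz], ...]. A call has 1 to 8 rows; each row is the pose to reach, as a shift and turn from the pose measured when the call began, along the tool's axes at that moment; what a row does not reach only later rows make up. A row lasts 1/10 s, in which the tool goes at most 50 mm and 8.59 degrees, less where a joint would pass 70% of its speed; a pose out of reach is approached as far as the arm can. A call with a number of a shift or a turn outside -1 to 1 is refused whole. A call with a gripper value outside its range is refused whole. "fingers" is the opening, from -1 (shut) to 1 (fully open), set as the call begins (left out, the last holds). The fingers move at their own pace and stop on an object; the grip force is fixed at half the most. Time passes only in rows, so rows that repeat a pose let the fingers close. It gives the time, the measured TCP pose, the force and the opening at its end, in the units of the state.
- sensors.get_obs(): the state, without advancing time (a new reading comes with each control period).
- vision.snapshot(name): name is "scene" or "side" or "wrist"; returns a dict with "pixels" (480x640x3 uint8, red, green, blue), "fx", "fy", "cx", "cy" (pixels), "R" (3x3) and "t" (3): a world point X has camera coordinates R X + t. Camera axes: x right, y down, z forward; pixel columns grow to the right and rows downward; lengths in m; the calibration is good to about 2 mm. A picture is of the moment at which its call begins. There is no depth.
- ticket.close_job(): hands the job in, once; it reports no verdict.
The state is a dict: "clock": time; "joint_pos": joint angles; "qvel": joint speeds; "tau": joint torques, N m; "tool_pos": TCP position; "orientation": TCP orientation; "force": force on the tool from outside, world axes, zero at the start; "moment": the same for the moment, N m; "opening": finger opening in m.
Only numpy, scipy, OpenCV 4.12 (cv2) and the standard library are available. Lean on these libraries where they do the work, as an engineer would, in place of code of your own. Each camera call takes 0.05 s, during which the arm holds its last target.

## Task

Make up the two amplifier repair kits from the grey stock tray, every part standing upright. Yellow tray: the blue capacitor pushed fully home in the round well of the white block, the black finned heat sink in the middle compartment and the aluminium knob in the end compartment away from the block; blue tray: the clear-covered relay in the middle compartment and the black knob in the end compartment. Leave the small brown capacitor standing where it is in the stock tray.

Things in the scene. Friction and masses are not known exactly. Their poses are not given: they have to be found in the camera images.
- capacitor: Blue can capacitor: upright cylinder 36 mm diameter, 60 mm tall, bright blue sleeve with a pale stripe, aluminium top with two brass screw terminals 4 mm high; foot tapered in by 2.5 mm all round over its lowest 5 mm; about 85 g. Starts standing upright in the grey stock tray. Origin at the centre of its underside, z up through its top.
- heat_sink: Black finned heat sink: 48 mm along its x, 28 mm along its y, 45 mm tall, upright fins, thin bare-metal stripe along its top; about 95 g; grip it across the 28 mm. Starts standing upright in the grey stock tray. Origin at the centre of its underside, z up through its top.
- relay: Plug-in relay: clear cover on a black base, orange coil and steel and copper parts seen inside; 36 mm along its x, 28 mm along its y, 45 mm tall; about 60 g. Starts standing upright in the grey stock tray. Origin at the centre of its underside, z up through its top.
- knob_silver: Bare aluminium volume knob: fluted cylinder 36 mm diameter, 32 mm tall, dark pointer line on its top; about 45 g. Starts standing upright in the grey stock tray. Origin at the centre of its underside, z up through its top.
- knob_black: Black volume knob: fluted cylinder 36 mm diameter, 32 mm tall, white pointer line on its top; about 45 g. Starts standing upright in the grey stock tray. Origin at the centre of its underside, z up through its top.
- spare_capacitor: Smaller brown can capacitor, 30 mm diameter, 46 mm tall, with brass terminals, not needed for either kit; stays where it stands. Starts standing upright in the grey stock tray. Origin at the centre of its underside, z up through its top.
- kit_yellow: Yellow tray, fixed, 222 (x) x 86 (y) x 16 mm; origin centre of underside; all floors 4 mm up, walls 4 mm. At its -x end a white block, top 28 mm up, with a plain round well, 38 mm diameter, 24 mm deep to the tray floor, axis at x -72, y 0. Middle compartment inside: x -37..34, y -39..39 (use x 0, y 0). End compartment inside: x 38..107, y -39..39 (use x 72, y 0).
- kit_blue: Blue tray, fixed, the same moulding, sizes and axes as the yellow tray; its well stays empty. Origin centre of underside; white block with the well at its -x end, middle compartment centred at x 0, y 0, end compartment at x 72, y 0 (mm), floors 4 mm up.
- stock: Grey shallow stock tray, fixed to the bench, 270 (its x) x 200 (its y) mm, floor 4 mm thick, rim 12 mm high; origin at the centre of its underside. The six parts stand in it in any order, two across its y (100 mm apart), three along its x (85 mm apart).
Things that resemble listed ones, but are neither listed nor needed, are in the scene too. Several things have the shape of the kit_yellow; the one meant has the colours described above.

How it is judged:
By the outcome, as a careful person would: the job done as asked, in the order asked, and still so for the second after the job is handed in, with the robot touching nothing.
It also fails if it takes over 144 s, if anything falls off the work surface, if the arm or the gripper's body presses on something with over 40 N, if the wrist force passes 120 N, or if a joint passes its speed limit or range.

## Working session

There is one attempt and no reset: what is moved stays moved. The work goes in short steps, Python scripts to look and compute and a tool call to move; the robot and the scene stay as the last step left them, time stands still between calls to the robot, and variables do not carry over. Pictures are saved under pics/ and viewed, and the job is handed in when it is done.

Besides the shell and the picture viewer there is one more tool, called by a JSON object that holds its "op" and its "data", one argument or row to a line. drive_tool: Moves the arm, as the interface text tells. Shifts and turns lie within -1 to 1; 1 stands for 0.15 m of shift or 60 degrees of turn. Its arguments: {"type":"object","properties":{"moves":{"type":"array"},"fingers":{"type":"number"}},"required":["moves"]}

```bash
mkdir -p pics; ls; python3 - <<'E'
from plant import sensors, vision, ticket, ctrl
import cv2
o=sensors.get_obs(); print(o)
print(ctrl.tcp_to_grasp)
for n in ["scene","side","wrist"]:
    s=vision.snapshot(n); cv2.imwrite(f"pics/{n}0.png",s["pixels"][:,:,::-1])
    print(n,s["fx"],s["fy"],s["cx"],s["cy"],s["R"],s["t"])
E
```

```text
pics
{'clock': 0.0, 'joint_pos': array([-5.70593648e+01,  2.05922216e+01,  6.35535513e-01, -1.81980035e-02,
       -7.01342434e+01, -1.65067271e+01]), 'qvel': array([ 0.03913809, -0.08112886, -0.06719807,  0.02444219, -0.00883508,
        0.01126592]), 'tau': array([-6.73203385e-05, -5.82708943e+01,  2.93057066e+01,  6.99751899e+00,
        6.88341490e-03, -2.40185618e-04]), 'tool_pos': array([ 0.19080293, -0.64699338,  0.22563322]), 'orientation': array([-1.79990564e+02, -9.20429719e-02,  1.06427703e+02]), 'force': array([ 1.1907026 , -0.63211233, -0.49569633]), 'moment': array([-0.03226405, -0.0431546 , -0.06301607]), 'opening': 0.08776409123854904}
0.0188
scene 515.548826902152 515.548826902152 318.84733013548066 239.3783502238045 [[-0.73248086  0.68077256 -0.00452913]
 [ 0.48789997  0.52029561 -0.70088951]
 [-0.47478986 -0.51559791 -0.71325548]] [ 0.32110718 -0.20838747  1.31483911]
side 457.00784295473414 457.00784295473414 317.9961293566464 235.37748377806204 [[ 0.97462635 -0.22371093 -0.00754293]
 [-0.12726965 -0.52611644 -0.84083526]
 [ 0.18413558  0.82046019 -0.54123855]] [-0.4435231   0.13272408  0.86489752]
wrist 350.161279613608 350.161279613608 309.87649386722563 239.8340633473916 [[-0.28229773  0.95932605  0.00123169]
 [ 0.92021417  0.27042509  0.28297729]
 [ 0.27113441  0.08101726 -0.95912582]] [ 0.67486264 -0.0347191   0.39068112]
```

View pics/scene0.png

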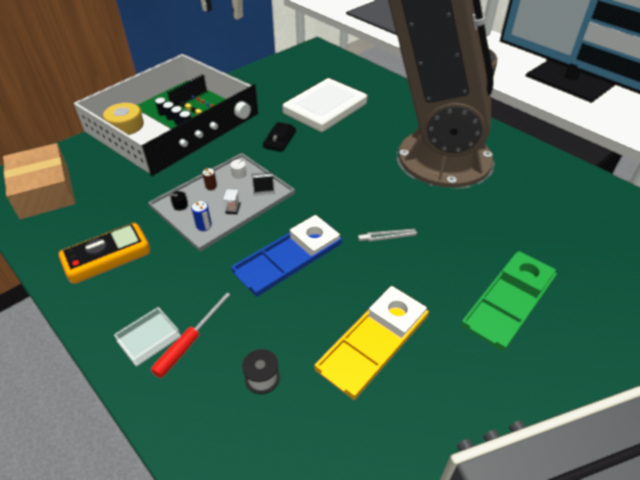

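View pics/side0.png

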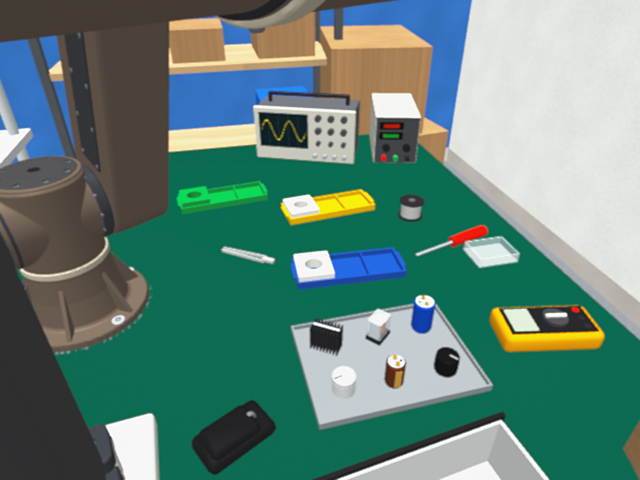

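View pics/wrist0.png

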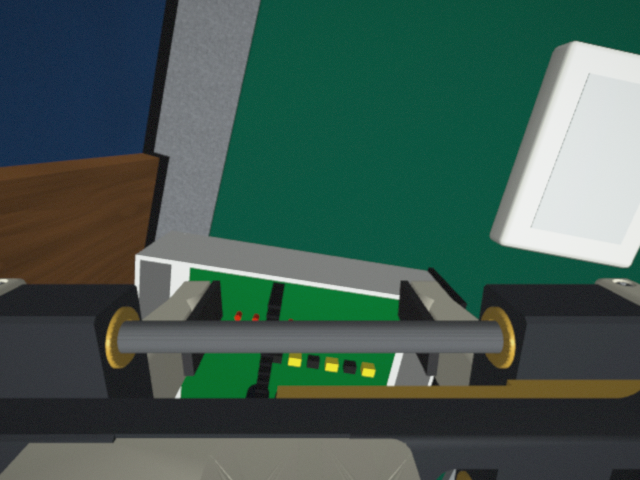

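```bash
cat > h.py <<'E'
import numpy as np, cv2
from scipy.optimize import least_squares
def cam(s): return dict(K=np.array([[s["fx"],0,s["cx"]],[0,s["fy"],s["cy"]],[0,0,1.]]),R=np.array(s["R"]),t=np.array(s["t"]))
def proj(c,X):
    X=np.atleast_2d(X); Y=X@c["R"].T+c["t"]; p=Y@c["K"].T; return p[:,:2]/p[:,2:]
def back(c,uv,z):
    uv=np.atleast_2d(uv); d=np.c_[uv,np.ones(len(uv))]@np.linalg.inv(c["K"]).T@c["R"]; o=-c["R"].T@c["t"]
    return o+d*((z-o[2])/d[:,2])[:,None]
def crop(img,x0,y0,x1,y1,k,name):
    cv2.imwrite(name,cv2.resize(img[y0:y1,x0:x1,::-1],None,fx=k,fy=k,interpolation=cv2.INTER_CUBIC))
def Rt(x,y,yaw):
    c,s=np.cos(yaw),np.sin(yaw); return np.array([[c,-s,0],[s,c,0],[0,0,1]]),np.array([x,y,0])
E
python3 - <<'E'
from plant import vision
from h import *
import pickle
S={n:vision.snapshot(n) for n in ["scene","side"]}
pickle.dump(S,open("s0.pkl","wb"))
crop(S["scene"]["pixels"],140,145,300,255,5,"pics/c1.png")
crop(S["scene"]["pixels"],220,205,440,400,3.5,"pics/c2.png")
crop(S["side"]["pixels"],280,280,500,430,3.6,"pics/c3.png")
crop(S["side"]["pixels"],270,180,420,295,5,"pics/c4.png")
c=cam(S["scene"])
for n,uv in dict(stockA=(149,203),stockB=(244,155),stockC=(294,188),stockD=(204,246)).items(): print(n,back(c,uv,0.012))
E
```

```text
stockA [[ 0.64515    -0.34826602  0.012     ]]
stockB [[ 0.37538601 -0.3463505   0.012     ]]
stockC [[ 0.36829258 -0.16132274  0.012     ]]
stockD [[ 0.63041158 -0.14773891  0.012     ]]
```

View pics/c1.png

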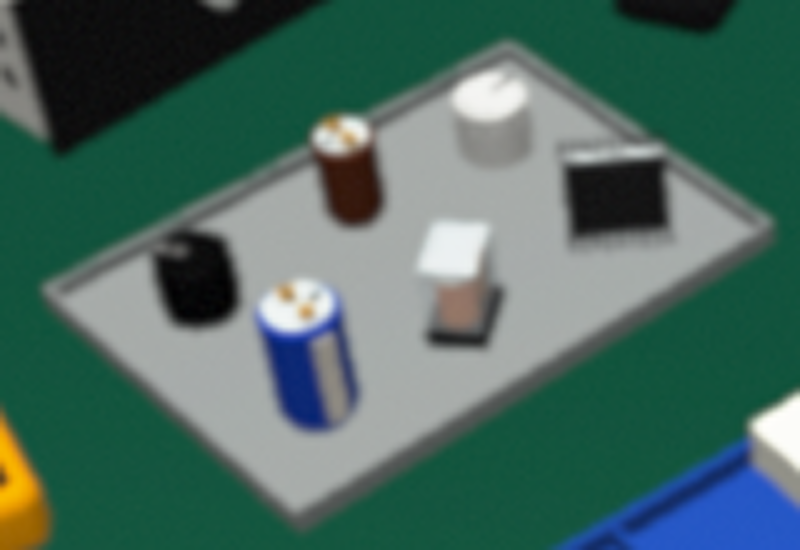

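View pics/c2.png

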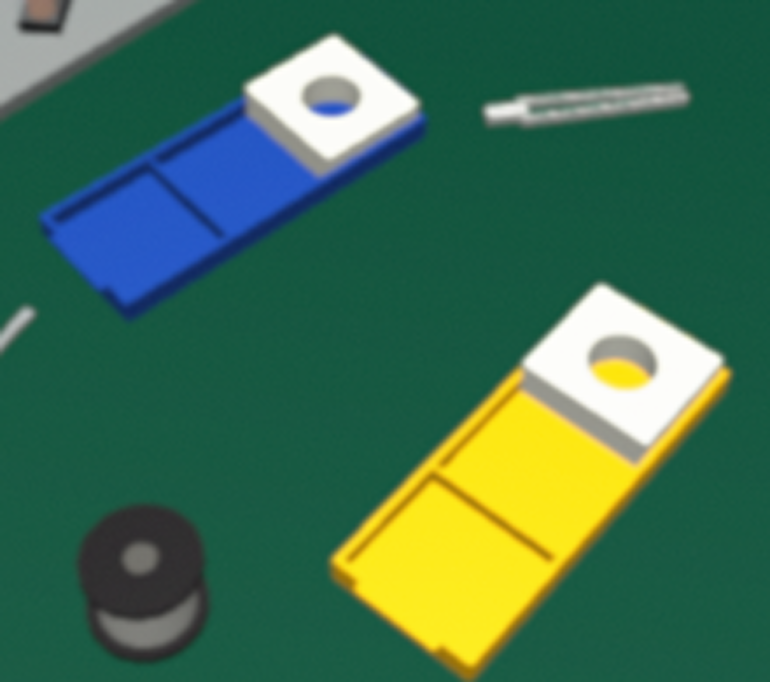

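View pics/c3.png

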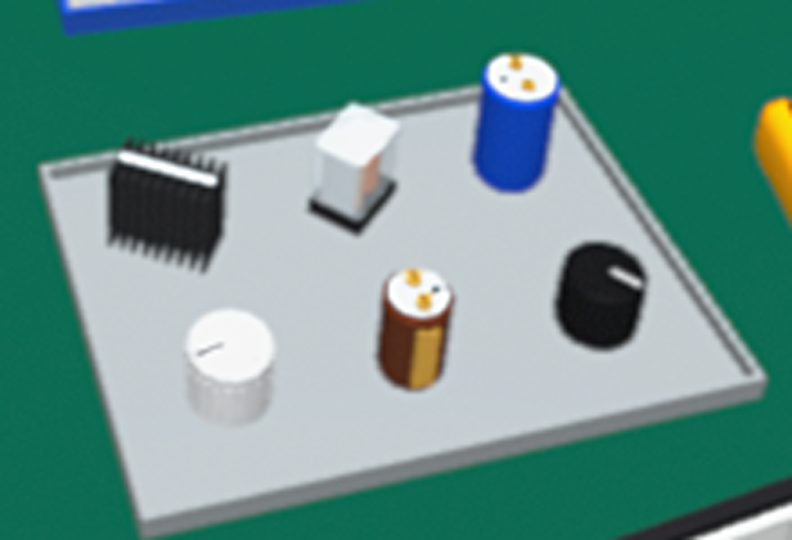

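View pics/c4.png

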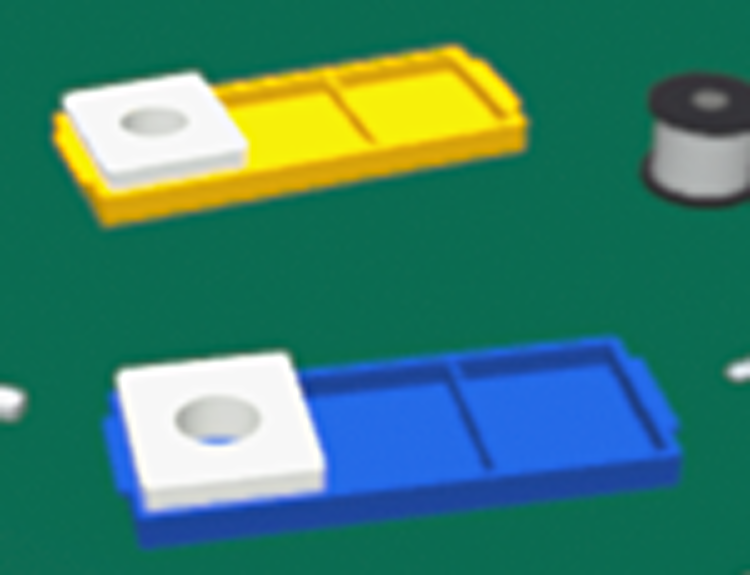

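```bash
cat > fit0.py <<'E'
from h import *
import pickle
S=pickle.load(open("s0.pkl","rb")); C={n:cam(S[n]) for n in S}
f1=lambda u,v:np.array([140+u/5-.4,145+v/5-.4]); f2=lambda u,v:np.array([220+u/3.5-.36,205+v/3.5-.36])
f3=lambda u,v:np.array([280+u/3.6-.36,280+v/3.6-.36]); f4=lambda u,v:np.array([270+u/5-.4,180+v/5-.4])
def fit(obs,x0):
    def r(p):
        R,t=Rt(*p); return np.concatenate([(proj(C[c],R@np.array(L)/1000+t)[0]-uv) for c,L,uv in obs])
    s=least_squares(r,x0,loss="soft_l1"); print(np.round(s.x,4),np.degrees(s.x[2]).round(2)); print(np.round(r(s.x).reshape(-1,2),1).tolist()); return s.x
a,b="scene","side"
# stock: corner 
print("yellow");y=fit([(a,(-72,0,28),f2(622,362)),(a,(111,-43,16),f2(333,562)),(a,(111,43,16),f2(470,672)),(b,(-72,0,28),f4(154,122)),(a,(36,-39,12),f2(433,474)),(a,(36,39,12),f2(551,558)),
 (b,(111,-43,16),f4(460,45)),(b,(111,43,16),f4(527,122))],[.6,.3,0])
print("blue");bl=fit([(a,(-72,0,28),f2(331,96)),(a,(111,-43,16),f2(42,216)),(a,(111,43,16),f2(130,308)),(b,(-72,0,28),f4(218,420)),(a,(36,-39,12),f2(150,168)),(a,(36,39,12),f2(222,235)),
 (b,(111,-43,16),f4(618,338)),(b,(111,43,16),f4(680,455))],[.6,0,0])
print("stock");st=fit([(a,(135,-100,12),f1(42,290)),(a,(-135,-100,12),f1(510,40)),(a,(-135,100,12),f1(775,225)),(a,(135,100,12),f1(300,514)),
 (b,(-135,100,12),f3(40,165)),(b,(135,100,12),f3(565,88)),(b,(135,-100,12),f3(766,380)),(b,(-135,-100,12),f3(140,522))],[.5,-.25,0])
R,t=Rt(*st)
for n,z,p,q in [("cap",64,(300,307),(522,78)),("brown",50,(342,135),(419,293)),("silver",36,(490,97),(231,345)),("black",36,(190,250),(602,275)),("relay",49,(455,249),(358,134)),("hs",49,(612,152),(167,169)),]:
    A=back(C[a],f1(*p),z/1e3)[0];B=back(C[b],f3(*q),z/1e3)[0]; print(n,A[:2].round(4),B[:2].round(4),"stock",((R.T@((A+B)/2-t))[:2]*1e3).round(1))
for n,z,cc,f,P in [("hs",49,a,f1,[(560,152),(663,152)]),("hs",49,b,f3,[(118,155),(216,183)]),("relay",49,a,f1,[(432,222),(492,222),(478,278),(418,270)]),("relay",49,b,f3,[(352,105),(398,130),(368,165),(318,138)])]:
    X=back(C[cc],[f(*p) for p in P],z/1e3); D=np.diff(np.r_[X,X[:1]],axis=0); print(n,cc,np.linalg.norm(D,axis=1).round(3),np.degrees(np.arctan2(D[:,1],D[:,0])).round(1))
E
python3 fit0.py
```

```text
yellow
[0.5394 0.2513 0.11  ] 6.3
[[-0.1, 0.4], [-0.7, 0.1], [-0.0, -0.9], [0.6, -0.2], [0.2, -0.6], [1.9, 0.6], [13.6, 15.1], [-13.6, -14.8]]
blue
[ 0.5158 -0.0108 -0.0416] -2.39
[[0.2, -0.0], [-0.5, 0.3], [-0.7, -0.5], [0.2, -0.2], [0.2, -1.3], [2.7, 1.2], [13.1, 23.0], [-12.8, -23.8]]
stock
[ 0.5076 -0.2545  0.0161] 0.92
[[0.5, -0.7], [0.3, 0.4], [-0.2, -0.2], [-1.1, -0.1], [0.3, 0.3], [-3.1, -3.6], [0.3, 0.3], [0.1, -0.1]]
cap [ 0.5927 -0.2051] [ 0.5932 -0.205 ] stock [86.1 48.1]
brown [ 0.504  -0.3076] [ 0.5046 -0.3052] stock [ -4.1 -51.8]
silver [ 0.4266 -0.2998] [ 0.4252 -0.302 ] stock [-82.4 -45. ]
black [ 0.5931 -0.3013] [ 0.5902 -0.3023] stock [ 83.3 -48.6]
relay [ 0.5133 -0.2064] [ 0.5122 -0.2081] stock [ 5.9 47.2]
hs [ 0.4196 -0.2127] [ 0.4207 -0.2099] stock [-86.7  44.7]
hs scene [0.048 0.048] [136.8 -43.2]
hs side [0.048 0.048] [-35.4 144.6]
relay scene [0.027 0.038 0.028 0.033] [ 136.8   44.2  -54.3 -136.4]
relay side [0.026 0.028 0.028 0.029] [ -54.6 -138.9  126.8   38. ]
```

```bash
sed -i 's/(b,(111,-43,16),f4(460,45)),(b,(111,43,16),f4(527,122))/(b,(111,43,16),f4(460,45)),(b,(111,-43,16),f4(527,122))/; s/(b,(111,-43,16),f4(618,338)),(b,(111,43,16),f4(680,455))/(b,(111,43,16),f4(618,338)),(b,(111,-43,16),f4(680,455))/' fit0.py
python3 fit0.py | head -8
cat >> h.py <<'E'
from scipy.spatial.transform import Rotation as Ro
def plan(x,y,z,yaw):
    """rows toward a tool-down target from the present pose, in move units"""
    from plant import sensors
    o=sensors.get_obs(); p=np.array(o["tool_pos"]); R=Ro.from_euler("xyz",o["orientation"],degrees=True)
    T=Ro.from_euler("xyz",[180,0,yaw],degrees=True)
    d=R.inv().apply(np.array([x,y,z])-p)/.15; r=(R.inv()*T).as_rotvec(degrees=True)/60
    print("t",round(o["clock"],2),"p",p.round(4),"rpy",np.round(o["orientation"],2),"open",round(o["opening"],4),"F",np.round(o["force"],1))
    print("shift",d.round(3),"turn",r.round(3),"dist mm",(np.linalg.norm(d)*150).round(1)); return d,r
E
python3 - <<'E'
from h import *
import pickle
from plant import vision,sensors
s=vision.snapshot("wrist");c=cam(s);o=sensors.get_obs();R=Ro.from_euler("xyz",o["orientation"],degrees=True)
p=np.array(o["tool_pos"])
print("cam in tool",R.inv().apply(-c["R"].T@c["t"]-p), "tcp px",proj(c,p), "0.1 below",proj(c,p-[0,0,.1]),"0.2 below",proj(c,p-[0,0,.2]))
plan(.5,-.25,.25,92)
E
```

```text
yellow
[0.5395 0.2513 0.1118] 6.41
[[-0.2, 0.3], [-0.6, 0.1], [0.0, -0.9], [0.6, -0.2], [0.1, -0.5], [1.9, 0.6], [-0.2, 0.6], [0.2, -0.3]]
blue
[ 0.5156 -0.0111 -0.0417] -2.39
[[0.1, -0.2], [-0.5, 0.2], [-0.7, -0.7], [0.1, -0.1], [0.1, -1.4], [2.6, 1.0], [-0.5, -0.3], [0.7, -0.2]]
stock
[ 0.5076 -0.2545  0.0161] 0.92
cam in tool [-0.00048064 -0.07765871 -0.15784747] tcp px [[310.94468134 300.01430991]] 0.1 below [[310.49663932 241.77793708]] 0.2 below [[310.28393479 214.13066286]]
t 0.3 p [ 0.1909 -0.6473  0.2262] rpy [-1.8000e+02 -3.0000e-02  1.0643e+02] open 0.0874 F [ 0.2  0.1 -0.5]
shift [ 1.958  2.726 -0.157] turn [-0.    -0.001  0.241] dist mm 503.9
```

{"op": "drive_tool", "data": {
  "moves": [
    [1, 1, -0.15, 0, 0, 0.24],
    [1, 1, -0.15, 0, 0, 0.24],
    [1, 1, -0.15, 0, 0, 0.24],
    [1, 1, -0.15, 0, 0, 0.24],
    [1, 1, -0.15, 0, 0, 0.24],
    [1, 1, -0.15, 0, 0, 0.24]
  ]
}}

```text
clock: 0.9
tool_pos: [0.2935, -0.4596, 0.2499]
orientation: [179.9, 0.0, 92.2]
force: [0.4, -0.5, 0.1]
opening: 0.0879
```

```bash
python3 -c "
from h import *
plan(.5,-.25,.27,92)"
```

```text
t 0.9 p [ 0.2935 -0.4596  0.2499] rpy [1.7992e+02 4.0000e-02 9.2210e+01] open 0.0879 F [ 0.4 -0.5  0.1]
shift [ 1.343  1.429 -0.133] turn [0.001 0.001 0.004] dist mm 294.9
```

{"op": "drive_tool", "data": {
  "moves": [
    [1, 1, -0.13, 0, 0, 0],
    [1, 1, -0.13, 0, 0, 0],
    [1, 1, -0.13, 0, 0, 0],
    [1, 1, -0.13, 0, 0, 0],
    [1, 1, -0.13, 0, 0, 0]
  ]
}}

```text
clock: 1.4
tool_pos: [0.4401, -0.3024, 0.2697]
orientation: [179.9, 0.1, 92.3]
force: [0.7, -0.7, -0.2]
opening: 0.0877
```

{"op": "drive_tool", "data": {
  "moves": [
    [0.34, 0.35, 0, 0, 0, 0],
    [0.34, 0.35, 0, 0, 0, 0],
    [0.34, 0.35, 0, 0, 0, 0],
    [0.34, 0.35, 0, 0, 0, 0]
  ]
}}

```text
clock: 1.8
tool_pos: [0.4905, -0.2498, 0.2692]
orientation: [180.0, 0.0, 92.3]
force: [0.6, -0.3, 0.0]
opening: 0.0872
```

```bash
python3 - <<'E'
from h import *
import pickle
from plant import vision,sensors
s=vision.snapshot("wrist");pickle.dump((s,sensors.get_obs()),open("w1.pkl","wb"))
cv2.imwrite("pics/w1.png",s["pixels"][:,:,::-1])
plan(.593,-.205,.12,91)
E
```

```text
t 1.85 p [ 0.4901 -0.2501  0.2693] rpy [1.7994e+02 5.0000e-02 9.2290e+01] open 0.0875 F [ 0.  -0.6 -0.2]
shift [0.274 0.697 0.996] turn [0.001 0.001 0.021] dist mm 186.9
```

View pics/w1.png

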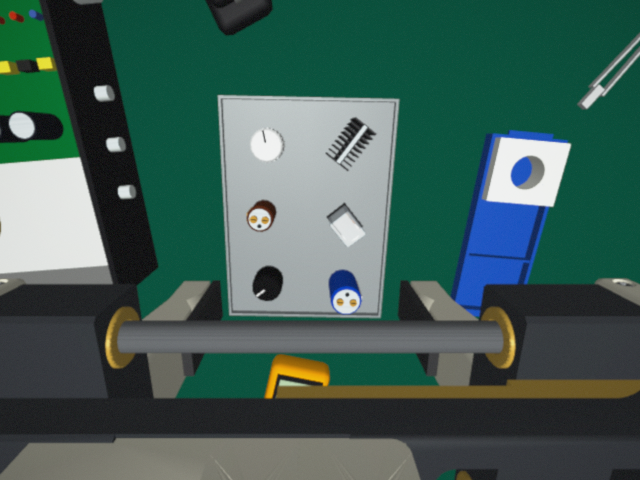

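```bash
python3 - <<'E'
from h import *
import pickle
s,o=pickle.load(open("w1.pkl","rb"))
crop(s["pixels"],210,90,410,325,2.5,"pics/w1a.png")
crop(s["pixels"],310,100,410,260,3.7,"pics/w1b.png")
E
```

```text
(no output)
```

View pics/w1a.png

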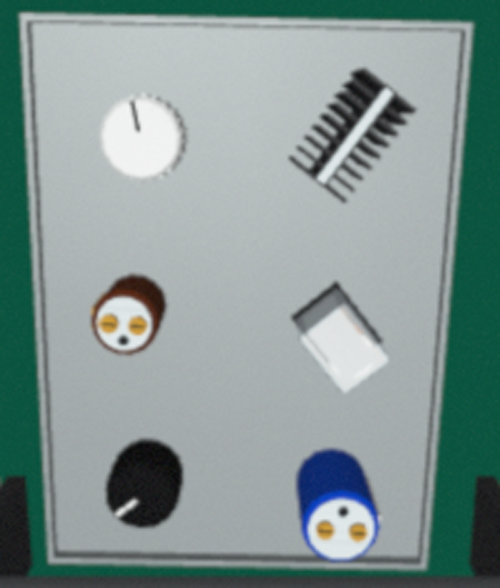

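View pics/w1b.png

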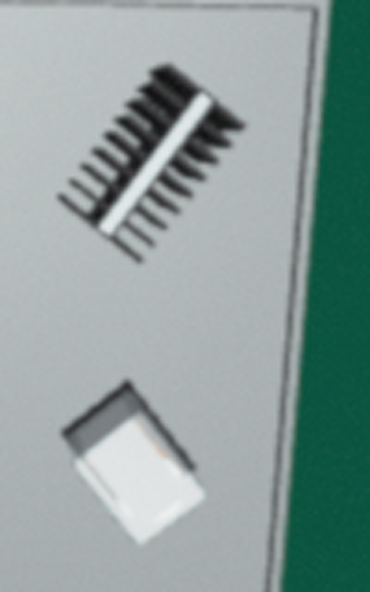

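```bash
python3 - <<'E'
from h import *
import pickle
s,o=pickle.load(open("w1.pkl","rb")); c=cam(s)
fa=lambda u,v:np.array([210+u/2.5-.3,90+v/2.5-.3]); fb=lambda u,v:np.array([310+u/3.7-.36,100+v/3.7-.36])
for n,z,p in [("cap",64,(342,525)),("brown",50,(124,324)),("silver",36,(140,137)),("black",36,(143,488))]: print(n,back(c,fa(*p),z/1e3)[0].round(4))
for n,P in [("hs",[(205,98),(106,228)]),("relay",[(140,545),(205,493),(138,418),(75,463)])]:
    X=back(c,[fb(*p) for p in P],.049); D=np.diff(np.r_[X,X[:1]],axis=0); print(n,X.mean(0).round(4),np.linalg.norm(D,axis=1).round(3),np.degrees(np.arctan2(D[:,1],D[:,0])).round(1))
X=back(c,[fb(*p) for p in [(128,380),(62,432),(195,468)]],.006); D=np.diff(X,axis=0);print("relaybase",X.round(4),np.linalg.norm(D,axis=1),np.degrees(np.arctan2(D[:,1],D[:,0])))
print("stock corners",back(c,[fa(*p) for p in [(20,13),(472,25),(427,568),(50,563)]],.012).round(4))
# blue kit
print("blue well",back(c,(528,172),.028))
E
```

```text
cap [ 0.5898 -0.2051  0.064 ]
brown [ 0.5032 -0.3062  0.05  ]
silver [ 0.4236 -0.3012  0.036 ]
black [ 0.5877 -0.299   0.036 ]
hs [ 0.419  -0.2104  0.049 ] [0.044 0.044] [-34.8 145.2]
relay [ 0.5111 -0.2081  0.049 ] [0.025 0.031 0.023 0.033] [ 133.1 -135.5  -51.    40.5]
relaybase [[ 0.4884 -0.2092  0.006 ]
 [ 0.5067 -0.2299  0.006 ]
 [ 0.5172 -0.1847  0.006 ]] [0.02766412 0.0463849 ] [-48.51123106  76.9094194 ]
stock corners [[ 0.3736 -0.3572  0.012 ]
 [ 0.3705 -0.1577  0.012 ]
 [ 0.6382 -0.1515  0.012 ]
 [ 0.6434 -0.3507  0.012 ]]
blue well [[ 0.44169988 -0.0076297   0.028     ]]
```

{"op": "drive_tool", "data": {
  "moves": [
    [0.275, 0.685, 0.5, 0, 0, 0.02],
    [0.275, 0.685, 0.8, 0, 0, 0.02],
    [0.275, 0.685, 0.93, 0, 0, 0.02],
    [0.275, 0.685, 0.93, 0, 0, 0.02],
    [0.275, 0.685, 0.93, 0, 0, 0.02],
    [0.275, 0.685, 0.93, 0, 0, 0.02]
  ],
  "fingers": 0.5
}}

```text
clock: 2.45
tool_pos: [0.5906, -0.2062, 0.1296]
orientation: [-180.0, 0.1, 91.0]
force: [0.3, 0.2, 0.9]
opening: 0.0655
```

```bash
cat > wl.py <<'E'
import sys
from h import *
import pickle
from plant import vision,sensors
n=sys.argv[1]
s=vision.snapshot("wrist");o=sensors.get_obs();pickle.dump((s,o),open(n+".pkl","wb"))
cv2.imwrite(f"pics/{n}.png",s["pixels"][:,:,::-1])
if len(sys.argv)>5: plan(*map(float,sys.argv[2:6]))
E
python3 wl.py w2 .591 -.205 .034 91
```

```text
t 2.5 p [ 0.5912 -0.2062  0.131 ] rpy [1.799e+02 8.000e-02 9.104e+01] open 0.0655 F [-0.7  0.5  0.1]
shift [ 0.009 -0.002  0.647] turn [0.002 0.001 0.001] dist mm 97.0
```

View pics/w2.png

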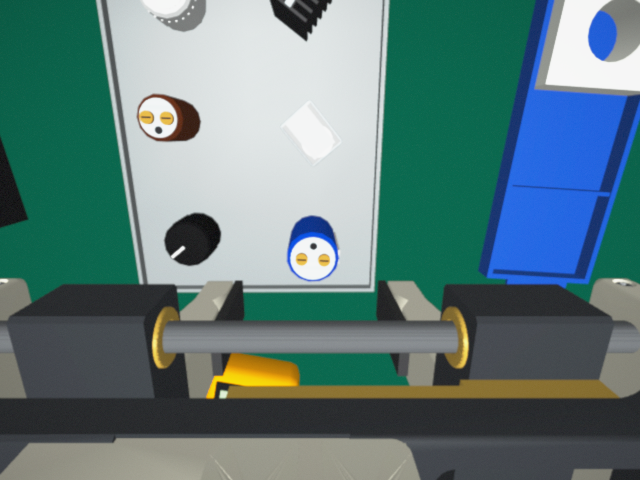

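```bash
python3 - <<'E'
from h import *
import pickle
s,o=pickle.load(open("w2.pkl","rb")); c=cam(s)
im=s["pixels"].astype(int)
# bright top disc of blue cap
m=np.zeros(im.shape[:2],np.uint8); b=im[228:290,280:345]; mm=((b[...,0]>150)).astype(np.uint8)
n,l,st,ce=cv2.connectedComponentsWithStats(mm); print(st,ce)
crop(s["pixels"],270,205,355,295,7,"pics/w2a.png")
print(back(c,(313,256),.064), proj(c,[[.591,-.205,.064]]))
E
```

```text
[[   0    0   65   61 1119]
 [   0    0   65   57 1329]
 [  10    9   46   43 1481]
 [   0   60   65    2  101]] [[31.53351206 24.25915996]
 [31.55605719 33.6606471 ]
 [32.40108035 30.32343011]
 [37.12871287 60.64356436]]
[[ 0.59045819 -0.20498882  0.064     ]] [[312.96723026 256.75849783]]
```

View pics/w2a.png

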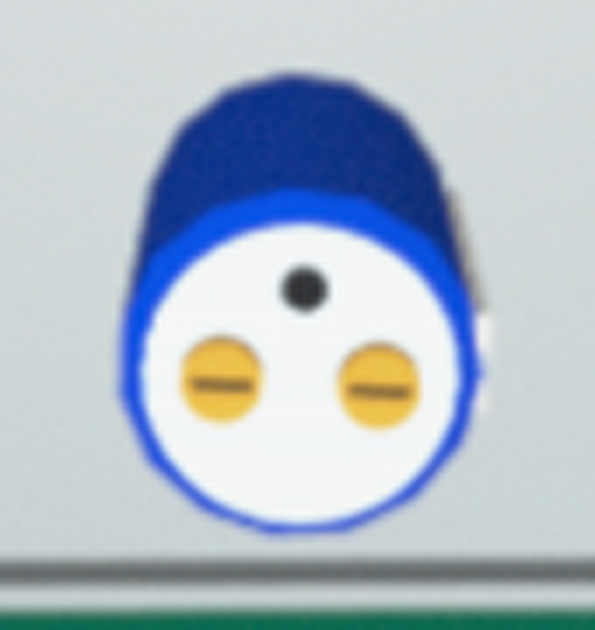

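{"op": "drive_tool", "data": {
  "moves": [
    [0.009, -0.005, 0.3, 0, 0, 0],
    [0.009, -0.005, 0.5, 0, 0, 0],
    [0.009, -0.005, 0.6, 0, 0, 0],
    [0.009, -0.005, 0.645, 0, 0, 0],
    [0.009, -0.005, 0.645, 0, 0, 0],
    [0.009, -0.005, 0.645, 0, 0, 0]
  ]
}}

```text
clock: 3.1
tool_pos: [0.5916, -0.2055, 0.0362]
orientation: [179.7, 0.1, 91.0]
force: [0.5, -0.6, -0.2]
opening: 0.0658
```

{"op": "drive_tool", "data": {
  "moves": [
    [0, 0, 0, 0, 0, 0],
    [0, 0, 0, 0, 0, 0],
    [0, 0, 0, 0, 0, 0],
    [0, 0, 0, 0, 0, 0],
    [0, 0, 0, 0, 0, 0],
    [0, 0, 0, 0, 0, 0]
  ],
  "fingers": -1
}}

```text
clock: 3.7
tool_pos: [0.5917, -0.2055, 0.0363]
orientation: [179.7, 0.1, 91.0]
force: [0.1, 0.9, 1.2]
opening: 0.0353
```

{"op": "drive_tool", "data": {
  "moves": [
    [0, 0, -0.2, 0, 0, 0],
    [0, 0, -0.5, 0, 0, 0],
    [0, 0, -0.8, 0, 0, 0],
    [0, 0, -0.8, 0, 0, 0],
    [0, 0, -0.8, 0, 0, 0]
  ]
}}

```text
clock: 4.2
tool_pos: [0.5916, -0.2051, 0.1575]
orientation: [179.6, 0.1, 91.0]
force: [-0.6, 0.4, -1.5]
opening: 0.0351
```

```bash
cat > kit.py <<'E'
import numpy as np
Y=(.5395,.2513,np.radians(6.41)); B=(.5156,-.0111,np.radians(-2.39))
def P(k,x,y=0):
    c,s=np.cos(k[2]),np.sin(k[2]); return k[0]+(c*x-s*y)/1e3,k[1]+(s*x+c*y)/1e3
E
python3 wl.py w3; python3 -c "
from h import *; from kit import *
print(P(Y,-72),P(Y,0),P(Y,72),P(B,0),P(B,72))
plan(*P(Y,-72),.156,96.4)"
```

```text
(np.float64(0.4679501116701325), np.float64(0.24326174894747052)) (np.float64(0.5395), np.float64(0.2513)) (np.float64(0.6110498883298675), np.float64(0.2593382510525295)) (np.float64(0.5156), np.float64(-0.0111)) (np.float64(0.5875373688964388), np.float64(-0.014102491674872035))
t 4.25 p [ 0.5906 -0.205   0.1559] rpy [1.7974e+02 8.0000e-02 9.1020e+01] open 0.0354 F [-0.4 -0.8 -1.9]
shift [ 3.003 -0.764 -0.008] turn [ 0.004  0.001 -0.09 ] dist mm 464.8
```

View pics/w3.png

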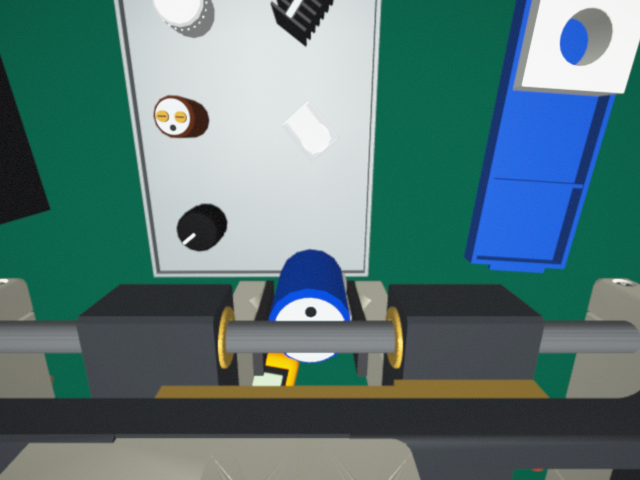

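{"op": "drive_tool", "data": {
  "moves": [
    [1, -0.1, -0.1, 0, 0, -0.09],
    [1, -0.1, -0.1, 0, 0, -0.09],
    [1, -0.1, -0.1, 0, 0, -0.09],
    [1, -0.1, -0.1, 0, 0, -0.09]
  ]
}}

```text
clock: 4.65
tool_pos: [0.5719, -0.051, 0.1697]
orientation: [179.8, 0.1, 96.7]
force: [0.9, -0.4, -0.2]
opening: 0.035
```

{"op": "drive_tool", "data": {
  "moves": [
    [1, 0, 0, 0, 0, 0],
    [1, 0, 0, 0, 0, 0],
    [1, 0, 0, 0, 0, 0],
    [1, 0, 0, 0, 0, 0]
  ]
}}

```text
clock: 5.05
tool_pos: [0.5534, 0.1019, 0.1678]
orientation: [180.0, 0.1, 96.9]
force: [0.4, -0.5, -0.9]
opening: 0.0356
```

```bash
python3 -c "
from h import *
plan(.54,.2513,.156,96.4)"
```

```text
t 5.05 p [0.5534 0.1019 0.1678] rpy [1.7996e+02 8.0000e-02 9.6880e+01] open 0.0356 F [ 0.4 -0.5 -0.9]
shift [1.    0.03  0.077] turn [0.001 0.001 0.008] dist mm 150.5
```

{"op": "drive_tool", "data": {
  "moves": [
    [1, 0, 0.08, 0, 0, 0.008],
    [1, 0, 0.08, 0, 0, 0.008],
    [1, 0, 0.08, 0, 0, 0.008],
    [1, 0, 0.08, 0, 0, 0.008],
    [1, 0, 0.08, 0, 0, 0.008]
  ]
}}

```text
clock: 5.55
tool_pos: [0.5346, 0.2511, 0.1536]
orientation: [-179.9, 0.2, 96.5]
force: [-0.2, -0.6, -0.7]
opening: 0.0352
```

```bash
python3 wl.py w4 .468 .2433 .1 96.4
```

```text
t 5.6 p [0.5348 0.2501 0.154 ] rpy [-179.9     0.18   96.44] open 0.0352 F [ 0.8  0.7 -0.6]
shift [ 0.006 -0.447  0.361] turn [-0.002  0.003  0.001] dist mm 86.2
```

View pics/w4.png

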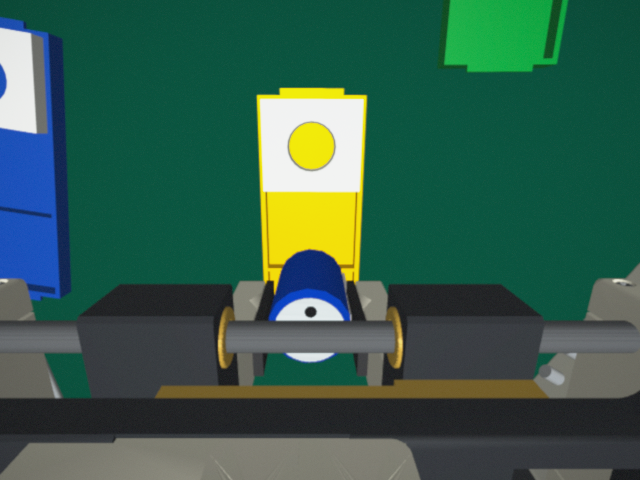

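```bash
cat > well.py <<'E'
import sys
from h import *
import pickle
s,o=pickle.load(open(sys.argv[1]+".pkl","rb")); c=cam(s); im=s["pixels"].astype(int)
x0,y0,x1,y1=map(int,sys.argv[2:6])
b=im[y0:y1,x0:x1]; white=((b.min(2)>150)).astype(np.uint8)
cn,h=cv2.findContours(1-white,cv2.RETR_EXTERNAL,cv2.CHAIN_APPROX_NONE)
k=max(cn,key=cv2.contourArea); e=cv2.fitEllipse(k); uv=np.array(e[0])+[x0,y0]; print("ellipse",uv,e[1],"world",back(c,uv,.028)[0].round(4))
b=im; w=(im[...,2]-im[...,0]>60).astype(np.uint8)*0
crop(s["pixels"],255,235,370,375,4,"pics/tmp_"+sys.argv[1]+".png")
E
python3 well.py w4 275 108 350 185
python3 - <<'E'
from h import *
import pickle
s,o=pickle.load(open("w4.pkl","rb")); c=cam(s); p=np.array(o["tool_pos"])
R=Ro.from_euler("xyz",o["orientation"],degrees=True)
# predicted circle of cap top for zero offset
a=np.linspace(0,2*np.pi,8,endpoint=False)
print(proj(c,p+R.apply(np.c_[.018*np.cos(a),.018*np.sin(a),0*a-.0277])).round(1))
E
```

```text
ellipse [311.08715439 145.85147476] (46.21554183959961, 47.78245162963867) world [0.4643 0.2429 0.028 ]
[[352.1 330.1]
 [338.7 356.4]
 [309.  366.9]
 [279.4 356.3]
 [266.  330. ]
 [277.9 302.3]
 [309.  290.5]
 [340.2 302.4]]
```

View pics/tmp_w4.png

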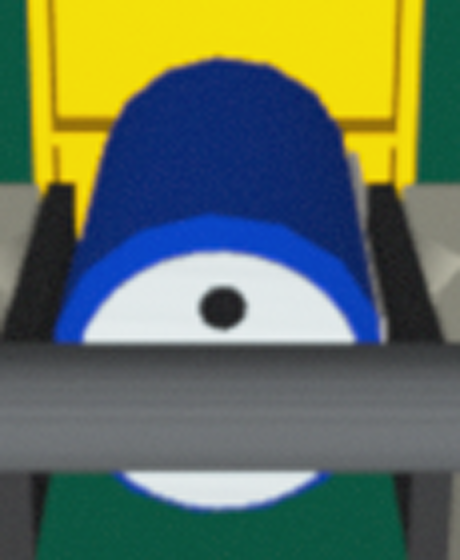

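{"op": "drive_tool", "data": {
  "moves": [
    [0, -0.2, 0.2, 0, 0, 0],
    [0, -0.2, 0.3, 0, 0, 0],
    [0, -0.2, 0.33, 0, 0, 0],
    [0, -0.2, 0.33, 0, 0, 0],
    [0, -0.2, 0.33, 0, 0, 0]
  ]
}}

```text
clock: 6.1
tool_pos: [0.5061, 0.2463, 0.1054]
orientation: [-180.0, 0.2, 96.4]
force: [-0.4, 0.1, -0.2]
opening: 0.035
```

```bash
python3 wl.py w5 .467 .2433 .06 96.4;python3 - <<'E'
from h import *
from plant import vision
import pickle
S={n:vision.snapshot(n) for n in ["scene","side"]}
pickle.dump(S,open("s1.pkl","wb"))
crop(S["side"]["pixels"],250,100,410,230,5,"pics/d1.png")
crop(S["scene"]["pixels"],300,220,460,340,5,"pics/d2.png")
E
```

```text
t 6.15 p [0.506  0.2465 0.1056] rpy [-1.7997e+02  1.4000e-01  9.6400e+01] open 0.0353 F [ 0.7 -0.4 -1.5]
shift [ 0.009 -0.261  0.304] turn [-0.     0.002 -0.   ] dist mm 60.1
```

View pics/w5.png

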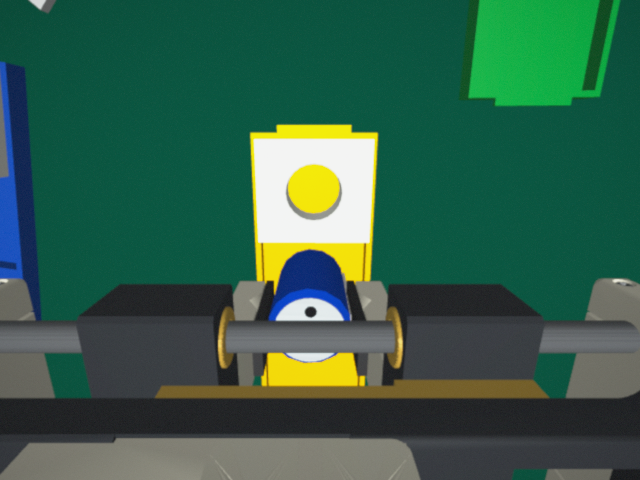

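View pics/d1.png

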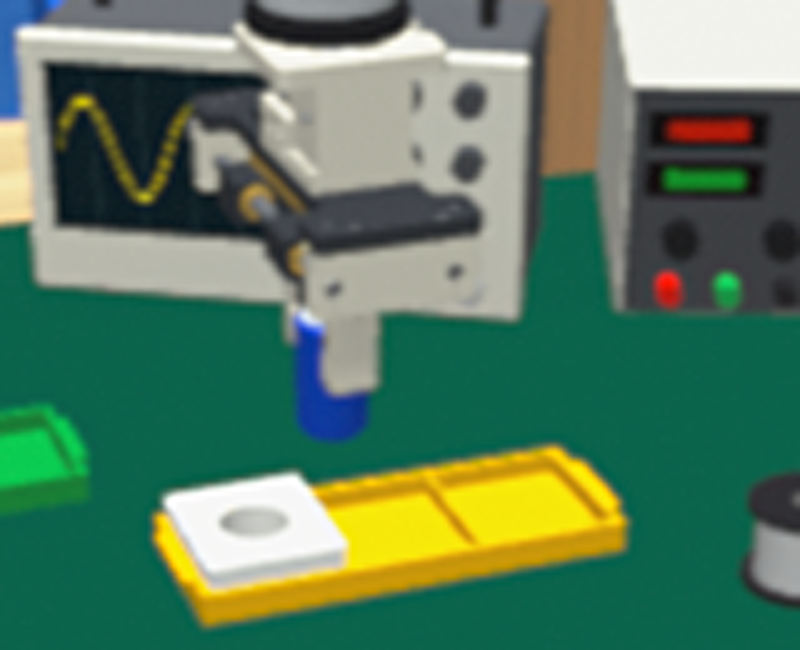

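View pics/d2.png

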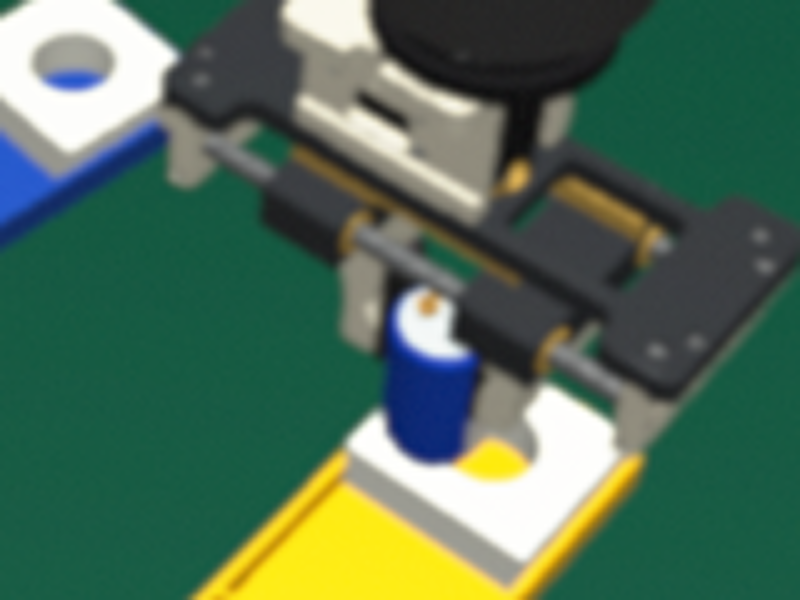

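```bash
python3 well.py w5 275 155 350 228; python3 - <<'E'
from h import *
import pickle
s,o=pickle.load(open("w5.pkl","rb")); p=np.array(o["tool_pos"]); print(p)
S=pickle.load(open("s1.pkl","rb")); c=cam(S["side"]); c2=cam(S["scene"])
f=lambda u,v:np.array([250+u/5-.4,100+v/5-.4]); g=lambda u,v:np.array([300+u/5-.4,220+v/5-.4])
print("side well",back(c,f(254,521),.028), "old scene", back(c2,[220+622/3.5-.36,205+362/3.5-.36],.028))
a=np.linspace(0,2*np.pi,72)
for name,cc,k in [("side",c,lambda q:(q-[250,100]+.4)*5),("scene",c2,lambda q:(q-[300,220]+.4)*5)]:
  for r,z in [(.0175,p[2]-.0323+.005),(.015,p[2]-.0323),(.0175,p[2]+.0277)]:
    q=k(proj(cc,np.c_[p[0]+r*np.cos(a),p[1]+r*np.sin(a),0*a+z])); print(name,z.round(4),"u",q[:,0].min().round(1),q[:,0].max().round(1),"v",q[:,1].min().round(1),q[:,1].max().round(1))
  print("px per mm x,y,z",(k(proj(cc,p+np.eye(3)*1e-3))-k(proj(cc,p))).round(2).tolist())
E
```

```text
ellipse [313.38555527 191.34200668] (53.76139450073242, 54.02203369140625) world [0.464 0.243 0.028]
[0.50603081 0.24649815 0.1055602 ]
side well [[0.46639346 0.24385298 0.028     ]] old scene [[0.46702063 0.24301488 0.028     ]]
side 0.0783 u 293.8 365.3 v 403.2 435.1
side 0.0733 u 299.1 360.3 v 414.6 442.0
side 0.1333 u 291.6 365.1 v 300.0 329.9
px per mm x,y,z [[2.02, -0.21], [-0.45, -0.86], [-0.02, -1.9]]
scene 0.0783 u 386.3 488.0 v 382.4 463.5
scene 0.0733 u 392.5 479.2 v 396.9 466.3
scene 0.1333 u 398.9 505.3 v 280.4 362.2
px per mm x,y,z [[-1.98, 1.59], [2.22, 1.7], [0.27, -1.85]]
```

{"op": "drive_tool", "data": {
  "moves": [
    [0.011, -0.271, 0, 0, 0.002, 0],
    [0.011, -0.271, 0.1, 0, 0.002, 0],
    [0.011, -0.271, 0.2, 0, 0.002, 0],
    [0.011, -0.271, 0.257, 0, 0.002, 0],
    [0.011, -0.271, 0.257, 0, 0.002, 0],
    [0.011, -0.271, 0.257, 0, 0.002, 0]
  ]
}}

```text
clock: 6.85
tool_pos: [0.4655, 0.2439, 0.0673]
orientation: [-180.0, 0.0, 96.4]
force: [-1.0, 0.6, -1.1]
opening: 0.0354
```

```bash
python3 wl.py w6 .4655 .2435 .0363 96.4;python3 - <<'E'
from h import *
from plant import vision
import pickle
S={n:vision.snapshot(n) for n in ["scene","side"]}
pickle.dump(S,open("s2.pkl","wb"))
a=cv2.resize(S["side"]["pixels"][150:230,260:360,::-1],None,fx=4,fy=4,interpolation=2)
b=cv2.resize(S["scene"]["pixels"][250:330,350:450,::-1],None,fx=4,fy=4,interpolation=2)
cv2.imwrite("pics/d3.png",np.hstack([a,b]))
E
```

```text
t 6.9 p [0.4657 0.244  0.0674] rpy [180.     0.    96.41] open 0.0351 F [ 0.6  0.9 -1. ]
shift [-0.003 -0.001  0.208] turn [0. 0. 0.] dist mm 31.2
```

View pics/d3.png

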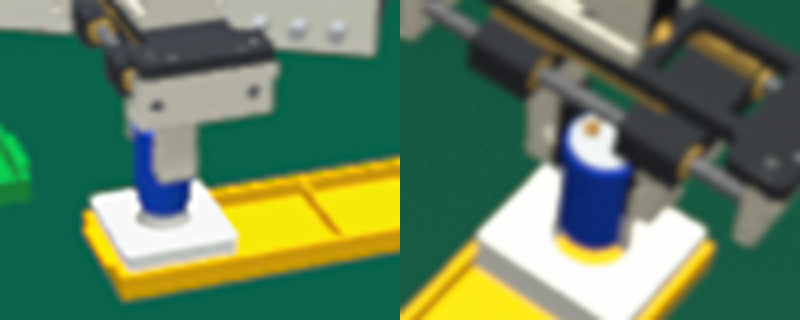

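View pics/w6.png

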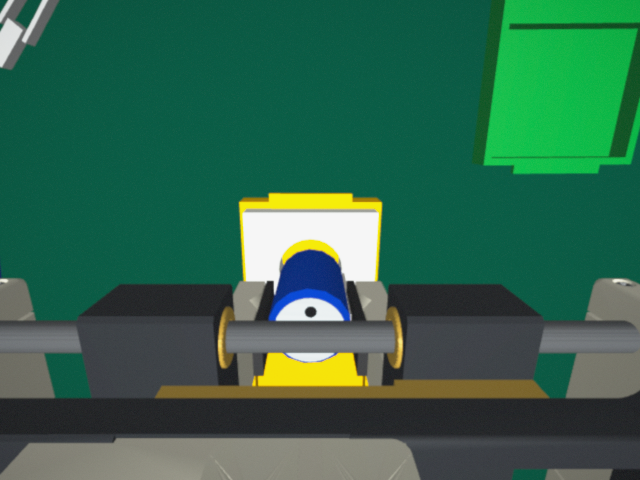

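{"op": "drive_tool", "data": {
  "moves": [
    [-0.003, 0, 0.03, 0, 0, 0],
    [-0.003, 0, 0.06, 0, 0, 0],
    [-0.003, 0, 0.09, 0, 0, 0],
    [-0.003, 0, 0.09, 0, 0, 0]
  ]
}}

```text
clock: 7.4
tool_pos: [0.4652, 0.2431, 0.0532]
orientation: [-179.9, 0.0, 96.4]
force: [-0.3, -0.2, -0.3]
opening: 0.0355
```

{"op": "drive_tool", "data": {
  "moves": [
    [0, 0, 0.02, 0, 0, 0],
    [0, 0, 0.04, 0, 0, 0],
    [0, 0, 0.06, 0, 0, 0],
    [0, 0, 0.06, 0, 0, 0]
  ]
}}

```text
clock: 7.8
tool_pos: [0.465, 0.2429, 0.0437]
orientation: [-179.9, 0.1, 96.4]
force: [-0.2, -0.3, -0.3]
opening: 0.0352
```

{"op": "drive_tool", "data": {
  "moves": [
    [0, 0, 0.02, 0, 0, 0],
    [0, 0, 0.035, 0, 0, 0],
    [0, 0, 0.045, 0, 0, 0],
    [0, 0, 0.05, 0, 0, 0],
    [0, 0, 0.05, 0, 0, 0]
  ]
}}

```text
clock: 8.3
tool_pos: [0.465, 0.2429, 0.0364]
orientation: [-179.9, 0.1, 96.4]
force: [-1.1, -0.9, 2.7]
opening: 0.0355
```

{"op": "drive_tool", "data": {
  "moves": [
    [0, 0, 0.008, 0, 0, 0],
    [0, 0, 0.008, 0, 0, 0],
    [0, 0, 0.008, 0, 0, 0]
  ]
}}

```text
clock: 8.6
tool_pos: [0.4652, 0.243, 0.0363]
orientation: [-180.0, 0.1, 96.4]
force: [-3.4, -0.8, 11.3]
opening: 0.035
```

Home (11 N reaction, height unchanged). Release to about 60 mm and rise.

{"op": "drive_tool", "data": {
  "moves": [
    [0, 0, 0, 0, 0, 0],
    [0, 0, 0, 0, 0, 0],
    [0, 0, 0, 0, 0, 0],
    [0, 0, 0, 0, 0, 0]
  ],
  "fingers": 0.4
}}

```text
clock: 9.0
tool_pos: [0.4652, 0.243, 0.0361]
orientation: [-179.9, 0.1, 96.4]
force: [-0.0, 0.3, -1.2]
opening: 0.0595
```

{"op": "drive_tool", "data": {
  "moves": [
    [0, 0, -0.2, 0, 0, 0],
    [0, 0, -0.5, 0, 0, 0],
    [0, 0, -0.8, 0, 0, 0],
    [0, 0, -0.8, 0, 0, 0]
  ]
}}

```text
clock: 9.4
tool_pos: [0.4682, 0.2455, 0.1623]
orientation: [179.6, -0.3, 96.5]
force: [0.1, 0.5, -1.0]
opening: 0.0611
```

```bash
python3 wl.py w7 .4195 -.2110 .16 53;python3 - <<'E'
from h import *
from plant import vision
S={n:vision.snapshot(n) for n in ["scene","side"]}
a=cv2.resize(S["side"]["pixels"][150:230,260:360,::-1],None,fx=4,fy=4,interpolation=2)
b=cv2.resize(S["scene"]["pixels"][250:330,350:450,::-1],None,fx=4,fy=4,interpolation=2)
cv2.imwrite("pics/d4.png",np.hstack([a,b]))
E
```

```text
t 9.45 p [0.4668 0.2445 0.1593] rpy [ 1.7976e+02 -1.7000e-01  9.6450e+01] open 0.0614 F [-0.3  0.3 -0.5]
shift [-2.982 -0.654 -0.016] turn [ 0.003 -0.004  0.724] dist mm 458.0
```

View pics/d4.png

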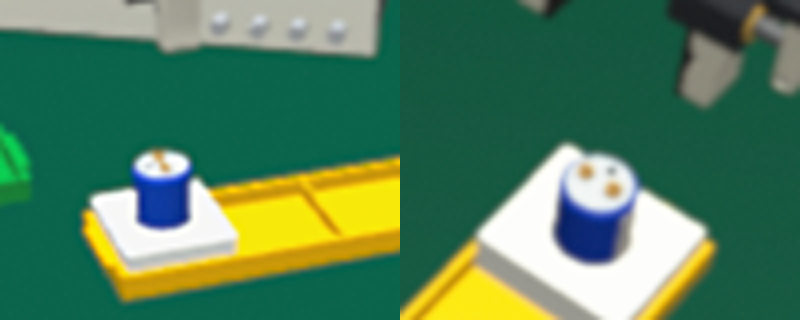

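View pics/w7.png

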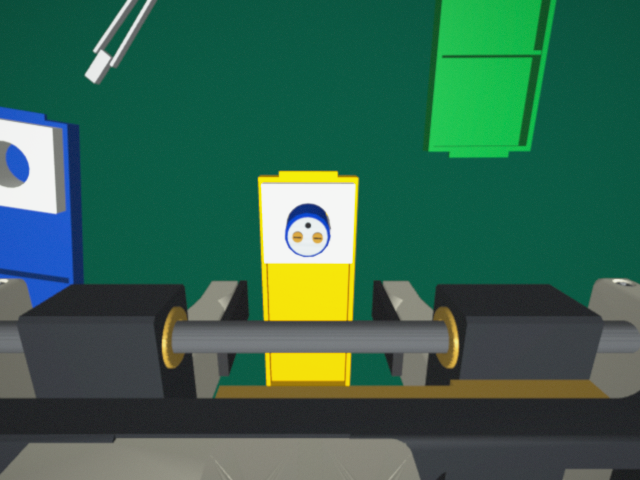

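{"op": "drive_tool", "data": {
  "moves": [
    [-1, -0.2, 0, 0, 0, 0],
    [-1, -0.2, 0, 0, 0, 0],
    [-1, -0.2, 0, 0, 0, 0],
    [-1, -0.2, 0, 0, 0, 0]
  ]
}}

```text
clock: 9.95
tool_pos: [0.4494, 0.086, 0.1544]
orientation: [-179.7, 0.1, 96.2]
force: [0.8, 0.9, -0.2]
opening: 0.0615
```

{"op": "drive_tool", "data": {
  "moves": [
    [-1, -0.2, 0, 0, 0, 0],
    [-1, -0.2, 0, 0, 0, 0],
    [-1, -0.2, 0, 0, 0, 0],
    [-1, -0.2, 0, 0, 0, 0]
  ]
}}

```text
clock: 10.35
tool_pos: [0.4337, -0.0699, 0.1534]
orientation: [-179.5, 0.2, 96.0]
force: [-0.5, 0.0, -0.5]
opening: 0.0612
```

```bash
python3 -c "
from h import *
plan(.419,-.2104,.16,55)"
```

```text
t 10.35 p [ 0.4337 -0.0699  0.1534] rpy [-1.795e+02  1.600e-01  9.600e+01] open 0.0612 F [-0.5  0.  -0.5]
shift [-0.921 -0.195 -0.04 ] turn [-0.007  0.005  0.683] dist mm 141.4
```

{"op": "drive_tool", "data": {
  "moves": [
    [-0.92, -0.195, -0.04, -0.007, 0.005, 0.68],
    [-0.92, -0.195, -0.04, -0.007, 0.005, 0.68],
    [-0.92, -0.195, -0.04, -0.007, 0.005, 0.68],
    [-0.92, -0.195, -0.04, -0.007, 0.005, 0.68],
    [-0.92, -0.195, -0.04, -0.007, 0.005, 0.68],
    [-0.92, -0.195, -0.04, -0.007, 0.005, 0.68],
    [-0.92, -0.195, -0.04, -0.007, 0.005, 0.68]
  ]
}}

```text
clock: 11.05
tool_pos: [0.4189, -0.2098, 0.1593]
orientation: [-179.9, 0.1, 55.4]
force: [-0.3, -0.8, -0.1]
opening: 0.0613
```

```bash
python3 wl.py w8 .4190 -.2104 .018 55; python3 -c "
from h import *
import pickle
s,o=pickle.load(open('w8.pkl','rb'))
crop(s['pixels'],240,160,390,310,5,'pics/w8a.png')"
```

```text
t 11.1 p [ 0.4191 -0.2097  0.1595] rpy [-1.7995e+02  6.0000e-02  5.5430e+01] open 0.0616 F [-1.2  0.7  0.7]
shift [-0.003  0.003  0.943] turn [-0.001  0.001  0.007] dist mm 141.5
```

View pics/w8.png

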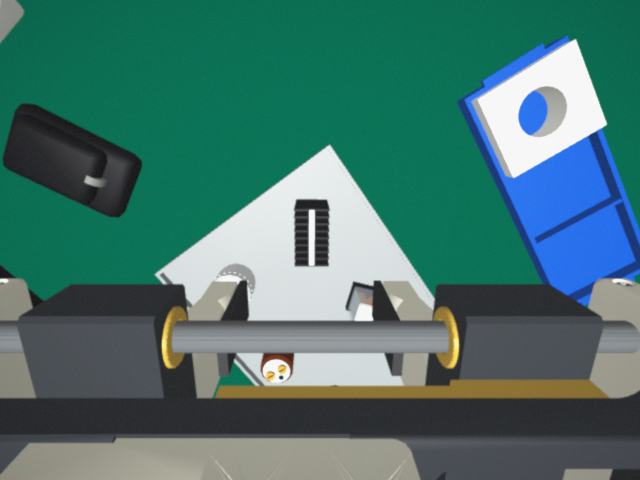

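View pics/w8a.png

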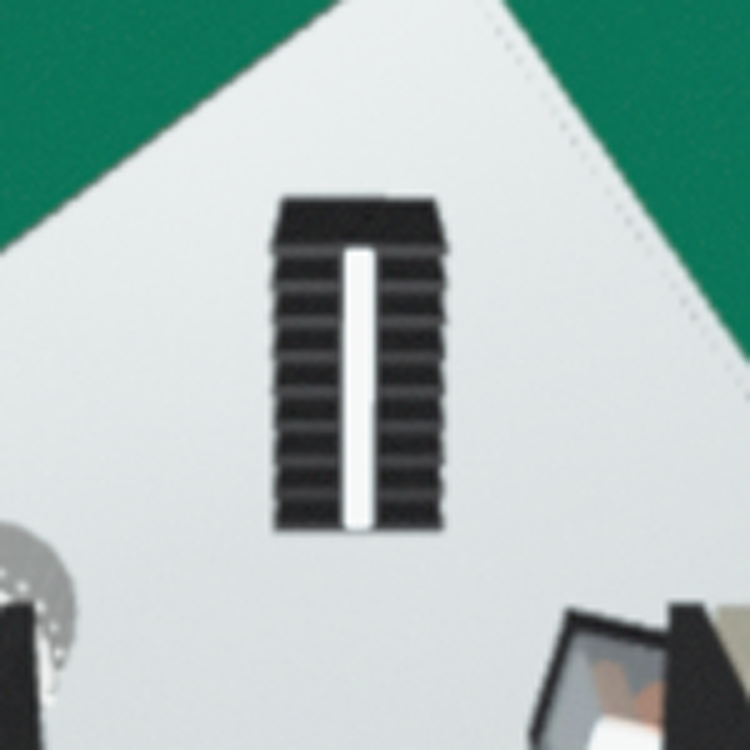

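```bash
python3 - <<'E'
from h import *
import pickle
s,o=pickle.load(open("w8.pkl","rb")); c=cam(s)
X=back(c,[[240+358/5-.4,160+v/5-.4] for v in (247,388,529)],.049);print(X)
plan(X[1][0],X[1][1],.018,55.43)
X=(X[0]+X[2])/2; plan(X[0],X[1],.018,55.43)
E
```

```text
[[ 0.39999326 -0.19716317  0.049     ]
 [ 0.41880644 -0.21011647  0.049     ]
 [ 0.43853158 -0.22369768  0.049     ]]
t 11.1 p [ 0.4191 -0.2097  0.1595] rpy [-1.7995e+02  6.0000e-02  5.5430e+01] open 0.0616 F [-1.2  0.7  0.7]
shift [-0.002  0.001  0.943] turn [-0.001  0.001 -0.   ] dist mm 141.5
t 11.1 p [ 0.4191 -0.2097  0.1595] rpy [-1.7995e+02  6.0000e-02  5.5430e+01] open 0.0616 F [-1.2  0.7  0.7]
shift [-0.002  0.004  0.943] turn [-0.001  0.001 -0.   ] dist mm 141.5
```

{"op": "drive_tool", "data": {
  "moves": [
    [0, 0.003, 0.3, 0, 0, 0],
    [0, 0.003, 0.6, 0, 0, 0],
    [0, 0.003, 0.8, 0, 0, 0],
    [0, 0.003, 0.9, 0, 0, 0],
    [0, 0.003, 0.945, 0, 0, 0],
    [0, 0.003, 0.945, 0, 0, 0],
    [0, 0.003, 0.945, 0, 0, 0]
  ],
  "fingers": 0.1
}}

```text
clock: 11.8
tool_pos: [0.42, -0.2099, 0.0184]
orientation: [180.0, 0.0, 55.5]
force: [0.7, 0.5, 0.7]
opening: 0.0484
```

{"op": "drive_tool", "data": {
  "moves": [
    [0, 0, 0, 0, 0, 0],
    [0, 0, 0, 0, 0, 0],
    [0, 0, 0, 0, 0, 0],
    [0, 0, 0, 0, 0, 0],
    [0, 0, 0, 0, 0, 0]
  ],
  "fingers": -1
}}

```text
clock: 12.3
tool_pos: [0.4204, -0.2099, 0.019]
orientation: [179.9, 0.0, 55.5]
force: [-0.6, 2.2, 6.7]
opening: 0.0281
```

{"op": "drive_tool", "data": {
  "moves": [
    [0, 0, -0.2, 0, 0, 0],
    [0, 0, -0.5, 0, 0, 0],
    [0, 0, -0.9, 0, 0, 0],
    [0, 0, -0.9, 0, 0, 0],
    [0, 0, -0.9, 0, 0, 0]
  ]
}}

```text
clock: 12.8
tool_pos: [0.4215, -0.2099, 0.1562]
orientation: [179.7, -0.1, 55.5]
force: [-0.1, -0.0, -1.4]
opening: 0.0276
```

```bash
sed -i 's/Y=(.5395,.2513/Y=(.5356,.2510/' kit.py; python3 wl.py w9; python3 -c "
from h import *; from kit import *
print(P(Y,0)); plan(*P(Y,0),.15,96.4)"
```

```text
(np.float64(0.5356), np.float64(0.251))
t 12.85 p [ 0.4204 -0.2097  0.1543] rpy [ 1.7987e+02 -7.0000e-02  5.5500e+01] open 0.0279 F [-0.3  0.  -1.5]
shift [ 2.966 -1.106  0.03 ] turn [ 0.002 -0.    -0.682] dist mm 474.9
```

View pics/w9.png

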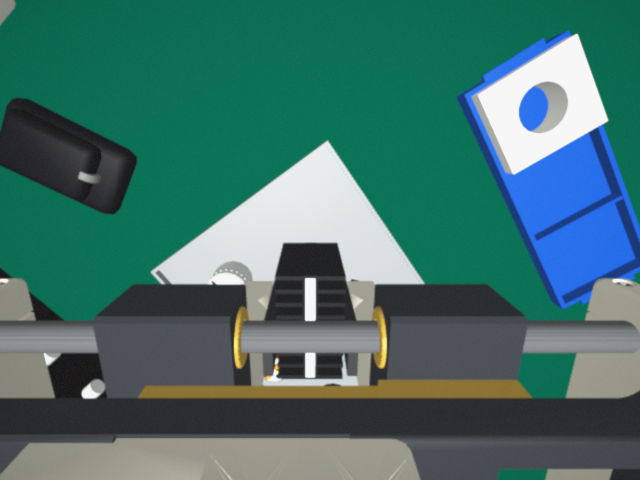

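{"op": "drive_tool", "data": {
  "moves": [
    [1, -0.37, -0.1, 0, 0, -0.68],
    [1, -0.37, -0.1, 0, 0, -0.68],
    [1, -0.37, -0.1, 0, 0, -0.68],
    [1, -0.37, -0.1, 0, 0, -0.68],
    [1, -0.37, -0.1, 0, 0, -0.68],
    [1, -0.37, -0.1, 0, 0, -0.68]
  ]
}}

```text
clock: 13.45
tool_pos: [0.4585, -0.0541, 0.1674]
orientation: [-179.9, 0.1, 96.5]
force: [-0.7, 0.6, -1.2]
opening: 0.0281
```

```bash
python3 -c "
from h import *; from kit import *
plan(*P(Y,0),.15,96.4)"
```

```text
t 13.45 p [ 0.4585 -0.0541  0.1674] rpy [-1.7993e+02  5.0000e-02  9.6470e+01] open 0.0281 F [-0.7  0.6 -1.2]
shift [1.963 0.74  0.113] turn [-0.001  0.001  0.001] dist mm 315.2
```

{"op": "drive_tool", "data": {
  "moves": [
    [1, 0.37, 0, 0, 0, 0],
    [1, 0.37, 0, 0, 0, 0],
    [1, 0.37, 0, 0, 0, 0],
    [1, 0.37, 0, 0, 0, 0]
  ]
}}

```text
clock: 13.85
tool_pos: [0.4975, 0.1042, 0.1656]
orientation: [-179.9, 0.1, 96.3]
force: [-0.2, -0.4, 0.5]
opening: 0.0278
```

{"op": "drive_tool", "data": {
  "moves": [
    [0.96, 0.37, 0, 0, 0, 0],
    [0.96, 0.37, 0, 0, 0, 0],
    [0.96, 0.37, 0, 0, 0, 0],
    [0.96, 0.37, 0, 0, 0, 0],
    [0.96, 0.37, 0, 0, 0, 0],
    [0.96, 0.37, 0, 0, 0, 0]
  ]
}}

```text
clock: 14.45
tool_pos: [0.536, 0.252, 0.1639]
orientation: [-179.7, 0.2, 96.2]
force: [0.3, -0.3, -0.6]
opening: 0.0279
```

```bash
python3 wl.py w10; python3 -c "
from h import *; from kit import *
plan(*P(Y,0),.05,96.4)"
```

```text
t 14.5 p [0.5362 0.2518 0.1645] rpy [-1.7977e+02  1.4000e-01  9.6210e+01] open 0.0281 F [-0.7 -1.2 -0.4]
shift [-0.003 -0.001  0.763] turn [-0.004  0.002 -0.003] dist mm 114.5
```

View pics/w10.png

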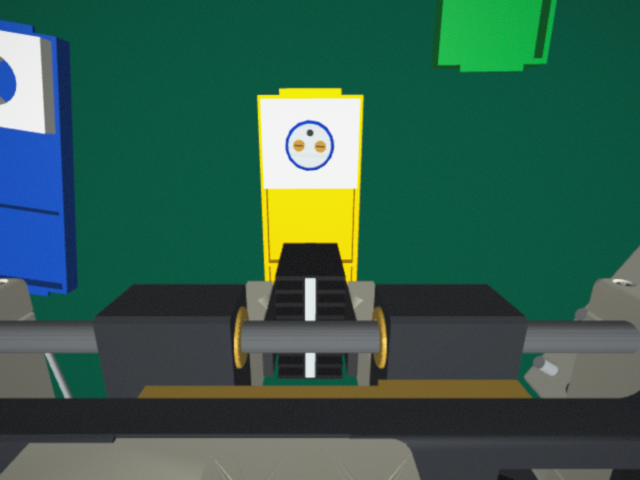

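{"op": "drive_tool", "data": {
  "moves": [
    [0, 0, 0.3, 0, 0, 0],
    [0, 0, 0.6, 0, 0, 0],
    [0, 0, 0.8, 0, 0, 0],
    [0, 0, 0.87, 0, 0, 0],
    [0, 0, 0.92, 0, 0, 0],
    [0, 0, 0.94, 0, 0, 0],
    [0, 0, 0.94, 0, 0, 0]
  ]
}}

```text
clock: 15.2
tool_pos: [0.5363, 0.2516, 0.0246]
orientation: [-179.9, 0.1, 96.2]
force: [-0.3, 0.4, -0.2]
opening: 0.0279
```

```bash
python3 -c "
from h import *; from kit import *
plan(*P(Y,0),.019,96.4)"
```

```text
t 15.2 p [0.5363 0.2516 0.0246] rpy [-1.7986e+02  8.0000e-02  9.6190e+01] open 0.0279 F [-0.3  0.4 -0.2]
shift [-0.004 -0.005  0.037] turn [-0.002  0.001 -0.004] dist mm 5.7
```

{"op": "drive_tool", "data": {
  "moves": [
    [-0.004, -0.005, 0.02, 0, 0, 0],
    [-0.004, -0.005, 0.037, 0, 0, 0],
    [-0.004, -0.005, 0.039, 0, 0, 0],
    [-0.004, -0.005, 0.039, 0, 0, 0]
  ]
}}

```text
clock: 15.6
tool_pos: [0.5357, 0.2511, 0.0192]
orientation: [-179.9, 0.1, 96.2]
force: [-1.3, 0.7, 2.4]
opening: 0.028
```

{"op": "drive_tool", "data": {
  "moves": [
    [0, 0, 0, 0, 0, 0],
    [0, 0, 0, 0, 0, 0],
    [0, 0, 0, 0, 0, 0],
    [0, 0, 0, 0, 0, 0]
  ],
  "fingers": 0.1
}}

```text
clock: 16.0
tool_pos: [0.5357, 0.2512, 0.0191]
orientation: [-179.9, 0.1, 96.2]
force: [0.0, -0.2, 0.4]
opening: 0.0472
```

{"op": "drive_tool", "data": {
  "moves": [
    [0, 0, -0.2, 0, 0, 0],
    [0, 0, -0.5, 0, 0, 0],
    [0, 0, -0.9, 0, 0, 0],
    [0, 0, -0.9, 0, 0, 0]
  ]
}}

```text
clock: 16.4
tool_pos: [0.5387, 0.2531, 0.1605]
orientation: [179.6, -0.2, 96.3]
force: [0.7, 1.1, 0.8]
opening: 0.0486
```

```bash
python3 wl.py w11 .4236 -.3012 .155 91
```

```text
t 16.45 p [0.5382 0.2529 0.1596] rpy [ 1.797e+02 -1.700e-01  9.624e+01] open 0.0484 F [-0.  -0.1  1.4]
shift [-3.589 -1.161  0.014] turn [ 0.005 -0.003  0.087] dist mm 565.9
```

View pics/w11.png

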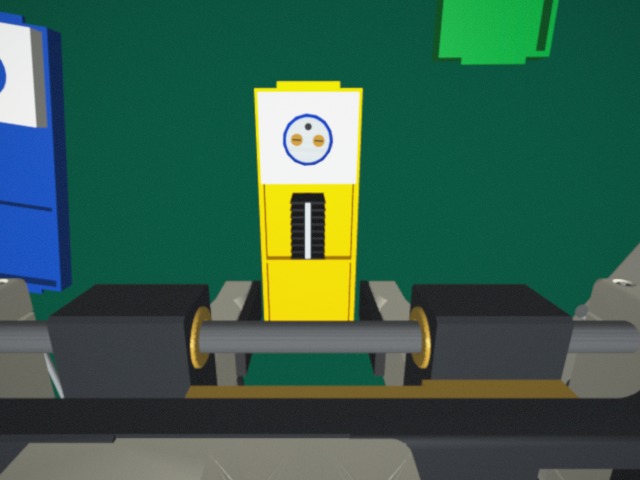

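{"op": "drive_tool", "data": {
  "moves": [
    [-1, -0.32, 0, 0, 0, 0.05],
    [-1, -0.32, 0, 0, 0, 0.05],
    [-1, -0.32, 0, 0, 0, 0.05],
    [-1, -0.32, 0, 0, 0, 0.05]
  ]
}}

```text
clock: 16.85
tool_pos: [0.5046, 0.0945, 0.1584]
orientation: [179.8, -0.2, 93.1]
force: [1.6, 0.3, 0.6]
opening: 0.048
```

{"op": "drive_tool", "data": {
  "moves": [
    [-1, -0.3, 0, 0, 0, 0.04],
    [-1, -0.3, 0, 0, 0, 0.04],
    [-1, -0.3, 0, 0, 0, 0.04],
    [-1, -0.3, 0, 0, 0, 0.04]
  ]
}}

```text
clock: 17.25
tool_pos: [0.4656, -0.0608, 0.1571]
orientation: [179.9, -0.2, 90.5]
force: [0.5, 0.2, 1.0]
opening: 0.0482
```

{"op": "drive_tool", "data": {
  "moves": [
    [-1, -0.25, 0, 0, 0, 0],
    [-1, -0.25, 0, 0, 0, 0],
    [-1, -0.25, 0, 0, 0, 0],
    [-1, -0.25, 0, 0, 0, 0]
  ],
  "fingers": 0.4
}}

```text
clock: 17.65
tool_pos: [0.428, -0.2142, 0.1559]
orientation: [180.0, -0.2, 90.3]
force: [-0.5, 0.4, -0.1]
opening: 0.0609
```

```bash
python3 -c "
from h import *
plan(.4236,-.3012,.135,91)"
```

```text
t 17.65 p [ 0.428  -0.2142  0.1559] rpy [ 1.7998e+02 -1.6000e-01  9.0290e+01] open 0.0609 F [-0.5  0.4 -0.1]
shift [-0.58  -0.032  0.138] turn [ 0.    -0.003 -0.012] dist mm 89.5
```

{"op": "drive_tool", "data": {
  "moves": [
    [-0.58, -0.032, 0.14, 0, -0.003, 0],
    [-0.58, -0.032, 0.14, 0, -0.003, 0],
    [-0.58, -0.032, 0.14, 0, -0.003, 0],
    [-0.58, -0.032, 0.14, 0, -0.003, 0],
    [-0.58, -0.032, 0.14, 0, -0.003, 0]
  ]
}}

```text
clock: 18.15
tool_pos: [0.4239, -0.3004, 0.1345]
orientation: [180.0, 0.0, 90.3]
force: [-0.6, 0.2, 0.2]
opening: 0.0613
```

```bash
python3 wl.py w12 .4236 -.3012 .017 91;  python3 -c "
from h import *
import pickle
s,o=pickle.load(open('w12.pkl','rb'))
crop(s['pixels'],240,160,390,310,5,'pics/w12a.png')"
```

```text
t 18.2 p [ 0.4241 -0.3002  0.1347] rpy [1.7997e+02 2.0000e-02 9.0360e+01] open 0.0612 F [-0.2  0.3  0. ]
shift [-0.007 -0.004  0.785] turn [ 0.     0.    -0.011] dist mm 117.7
```

View pics/w12a.png

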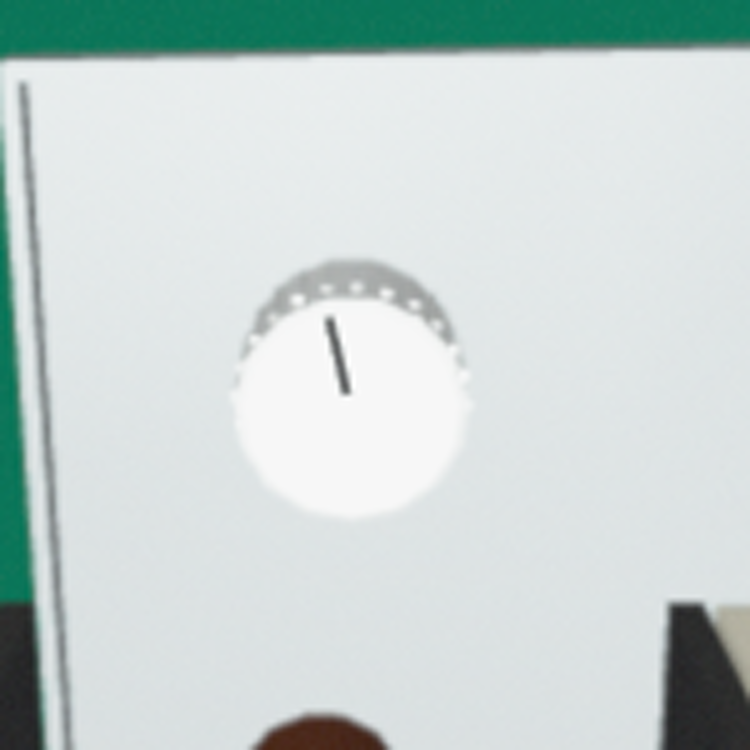

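View pics/w12.png

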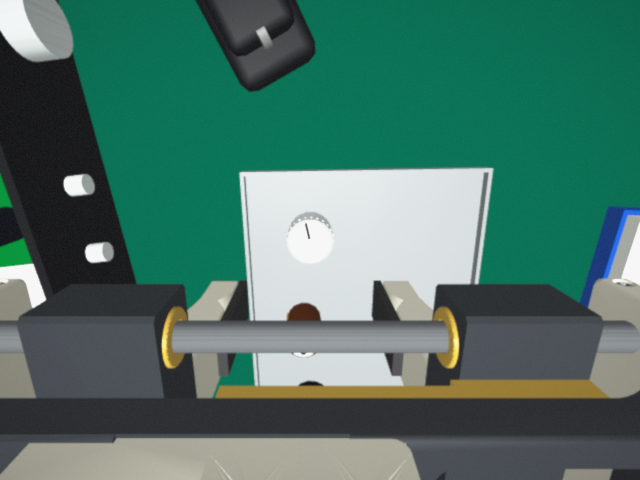

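```bash
python3 - <<'E'
from h import *
import pickle
S=pickle.load(open("s0.pkl","rb")); c=cam(S["scene"])
print(back(c,[(152,168),(258,112)],0.0), back(c,[(152,140),(256,86)],0.08),back(c,[(247,110)],.04))
s,o=pickle.load(open("w12.pkl","rb")); c=cam(s)
print("front @0",back(c,[(100,150),(136,285)],0.0)); print("top edge? @.08",back(c,[(20,200),(55,285)],.08))
X=back(c,[[240+(233+472)/10-.4,160+(297+520)/10-.4]],.036)[0]; print(X); plan(X[0],X[1],.017,91)
crop(S["scene"]["pixels"],70,50,270,180,4,"pics/amp.png")
E
```

```text
[[ 0.56723698 -0.47475175  0.        ]
 [ 0.21301513 -0.49736151  0.        ]] [[ 0.55081427 -0.46643112  0.08      ]
 [ 0.21049818 -0.49796723  0.08      ]] [[ 0.26629102 -0.47217222  0.04      ]]
front @0 [[ 0.35783865 -0.47160904  0.        ]
 [ 0.47627379 -0.45852069  0.        ]]
top edge? @.08 [[ 0.38466814 -0.47897041  0.08      ]
 [ 0.44103776 -0.46887996  0.08      ]]
[ 0.42332984 -0.30112403  0.036     ]
t 18.2 p [ 0.4241 -0.3002  0.1347] rpy [1.7997e+02 2.0000e-02 9.0360e+01] open 0.0612 F [-0.2  0.3  0. ]
shift [-0.006 -0.005  0.785] turn [ 0.     0.    -0.011] dist mm 117.7
```

View pics/amp.png

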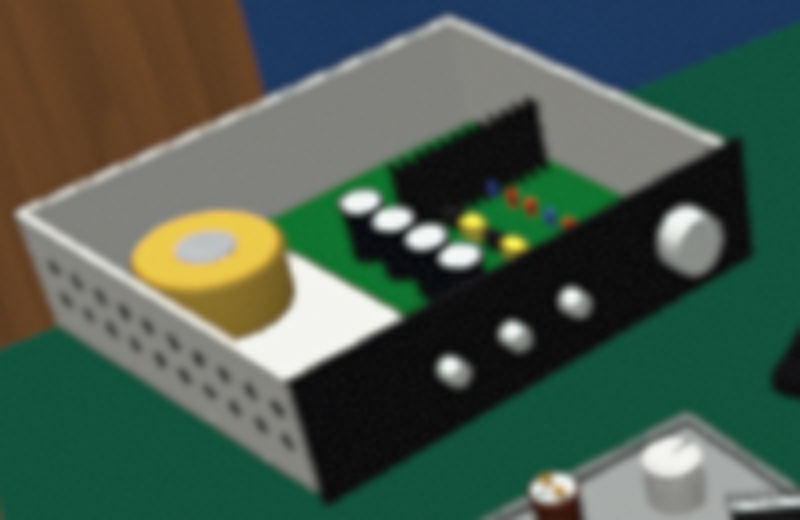

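{"op": "drive_tool", "data": {
  "moves": [
    [-0.006, -0.005, 0.3, 0, 0, 0],
    [-0.006, -0.005, 0.6, 0, 0, 0],
    [-0.006, -0.005, 0.7, 0, 0, 0],
    [-0.006, -0.005, 0.76, 0, 0, 0],
    [-0.006, -0.005, 0.79, 0, 0, 0],
    [-0.006, -0.005, 0.79, 0, 0, 0],
    [-0.006, -0.005, 0.79, 0, 0, 0]
  ]
}}

```text
clock: 18.9
tool_pos: [0.4244, -0.3012, 0.0174]
orientation: [179.9, 0.1, 90.4]
force: [-1.0, -0.3, 0.4]
opening: 0.0614
```

{"op": "drive_tool", "data": {
  "moves": [
    [0, 0, 0, 0, 0, 0],
    [0, 0, 0, 0, 0, 0],
    [0, 0, 0, 0, 0, 0],
    [0, 0, 0, 0, 0, 0],
    [0, 0, 0, 0, 0, 0]
  ],
  "fingers": -1
}}

```text
clock: 19.4
tool_pos: [0.4245, -0.3012, 0.0176]
orientation: [179.8, 0.1, 90.4]
force: [-1.5, 1.0, 4.1]
opening: 0.0348
```

{"op": "drive_tool", "data": {
  "moves": [
    [0, 0, -0.2, 0, 0, 0],
    [0, 0, -0.5, 0, 0, 0],
    [0, 0, -0.9, 0, 0, 0],
    [0, 0, -0.9, 0, 0, 0],
    [0, 0, -0.9, 0, 0, 0]
  ]
}}

```text
clock: 19.9
tool_pos: [0.4254, -0.3015, 0.155]
orientation: [179.6, 0.1, 90.4]
force: [-0.5, 0.2, -1.9]
opening: 0.0351
```

```bash
python3 wl.py w13;  python3 -c "
from h import *; from kit import *
print(P(Y,72)); plan(*P(Y,72),.15,96.3)"
```

```text
(np.float64(0.6071498883298675), np.float64(0.2590382510525295))
t 19.95 p [ 0.4243 -0.301   0.1531] rpy [1.7974e+02 7.0000e-02 9.0380e+01] open 0.0351 F [-0.9 -0.2 -1.2]
shift [3.726 1.244 0.022] turn [ 0.004  0.001 -0.099] dist mm 589.2
```

View pics/w13.png

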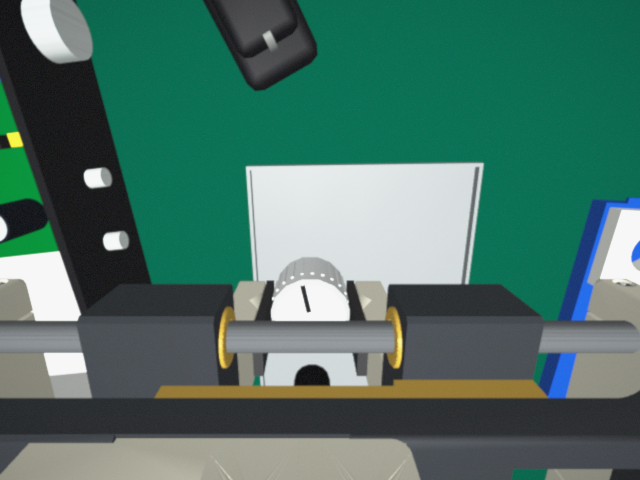

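{"op": "drive_tool", "data": {
  "moves": [
    [1, 0.34, 0, 0, 0, -0.05],
    [1, 0.34, 0, 0, 0, -0.05],
    [1, 0.34, 0, 0, 0, -0.05],
    [1, 0.34, 0, 0, 0, -0.05]
  ]
}}

```text
clock: 20.35
tool_pos: [0.4746, -0.1472, 0.1514]
orientation: [179.9, 0.1, 93.6]
force: [-0.8, -1.3, -0.7]
opening: 0.0348
```

{"op": "drive_tool", "data": {
  "moves": [
    [1, 0.38, 0, 0, 0, -0.05],
    [1, 0.38, 0, 0, 0, -0.05],
    [1, 0.38, 0, 0, 0, -0.05],
    [1, 0.38, 0, 0, 0, -0.05]
  ]
}}

```text
clock: 20.75
tool_pos: [0.5225, 0.0093, 0.1495]
orientation: [180.0, 0.1, 96.7]
force: [-0.7, -0.6, -0.7]
opening: 0.0346
```

{"op": "drive_tool", "data": {
  "moves": [
    [1, 0.43, 0, 0, 0, 0],
    [1, 0.43, 0, 0, 0, 0],
    [1, 0.43, 0, 0, 0, 0],
    [1, 0.43, 0, 0, 0, 0]
  ]
}}

```text
clock: 21.15
tool_pos: [0.5695, 0.1688, 0.147]
orientation: [-179.9, 0.1, 96.8]
force: [-0.6, -0.3, -0.6]
opening: 0.0351
```

```bash
 python3 -c "
from h import *; from kit import *
print(P(Y,72)); plan(*P(Y,72),.12,96.3)"
```

```text
(np.float64(0.6071498883298675), np.float64(0.2590382510525295))
t 21.15 p [0.5695 0.1688 0.147 ] rpy [-1.7988e+02  1.4000e-01  9.6830e+01] open 0.0351 F [-0.6 -0.3 -0.6]
shift [0.568 0.321 0.178] turn [-0.002  0.002  0.009] dist mm 101.5
```

{"op": "drive_tool", "data": {
  "moves": [
    [0.568, 0.32, 0, -0.002, 0.002, 0.009],
    [0.568, 0.32, 0.1, -0.002, 0.002, 0.009],
    [0.568, 0.32, 0.18, -0.002, 0.002, 0.009],
    [0.568, 0.32, 0.18, -0.002, 0.002, 0.009],
    [0.568, 0.32, 0.18, -0.002, 0.002, 0.009]
  ]
}}

```text
clock: 21.65
tool_pos: [0.6061, 0.2574, 0.1183]
orientation: [-179.8, 0.1, 96.3]
force: [0.0, -0.1, -0.1]
opening: 0.0349
```

```bash
python3 wl.py w14; python3 -c "
from h import *; from kit import *
plan(*P(Y,72),.0185,96.3)"
```

```text
t 21.7 p [0.6066 0.2575 0.1193] rpy [-1.7993e+02  7.0000e-02  9.6250e+01] open 0.035 F [ 0.8 -0.1  0.4]
shift [0.011 0.006 0.672] turn [-0.001  0.001 -0.001] dist mm 100.8
```

View pics/w14.png

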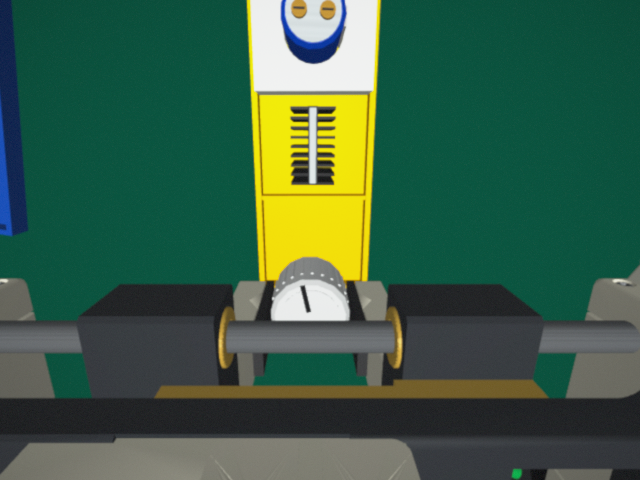

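{"op": "drive_tool", "data": {
  "moves": [
    [0.011, 0.006, 0.3, 0, 0, 0],
    [0.011, 0.006, 0.5, 0, 0, 0],
    [0.011, 0.006, 0.6, 0, 0, 0],
    [0.011, 0.006, 0.64, 0, 0, 0],
    [0.011, 0.006, 0.66, 0, 0, 0],
    [0.011, 0.006, 0.675, 0, 0, 0],
    [0.011, 0.006, 0.675, 0, 0, 0]
  ]
}}

```text
clock: 22.4
tool_pos: [0.6078, 0.2595, 0.0192]
orientation: [180.0, 0.0, 96.2]
force: [-0.5, 0.4, 0.2]
opening: 0.0351
```

{"op": "drive_tool", "data": {
  "moves": [
    [0, 0, 0.008, 0, 0, 0],
    [0, 0, 0.011, 0, 0, 0],
    [0, 0, 0.011, 0, 0, 0]
  ]
}}

```text
clock: 22.7
tool_pos: [0.6079, 0.2596, 0.0179]
orientation: [180.0, 0.0, 96.3]
force: [-0.9, -0.4, -0.9]
opening: 0.0351
```

{"op": "drive_tool", "data": {
  "moves": [
    [0, 0, 0, 0, 0, 0],
    [0, 0, 0, 0, 0, 0],
    [0, 0, 0, 0, 0, 0],
    [0, 0, 0, 0, 0, 0]
  ],
  "fingers": 0.2
}}

```text
clock: 23.1
tool_pos: [0.6079, 0.2597, 0.0179]
orientation: [180.0, 0.0, 96.3]
force: [0.1, -0.4, 0.2]
opening: 0.052
```

{"op": "drive_tool", "data": {
  "moves": [
    [0, 0, -0.2, 0, 0, 0],
    [0, 0, -0.5, 0, 0, 0],
    [0, 0, -0.9, 0, 0, 0],
    [0, 0, -0.9, 0, 0, 0]
  ]
}}

```text
clock: 23.5
tool_pos: [0.6108, 0.2612, 0.1599]
orientation: [179.4, -0.2, 96.3]
force: [0.6, 0.6, 0.5]
opening: 0.0527
```

```bash
python3 wl.py w15 .5111 -.2081 .15 131.5
```

```text
t 23.55 p [0.6102 0.261  0.159 ] rpy [179.5   -0.21  96.3 ] open 0.0527 F [0.5 0.8 1.3]
shift [-3.036 -1.     0.04 ] turn [ 0.009 -0.001 -0.587] dist mm 479.6
```

View pics/w15.png

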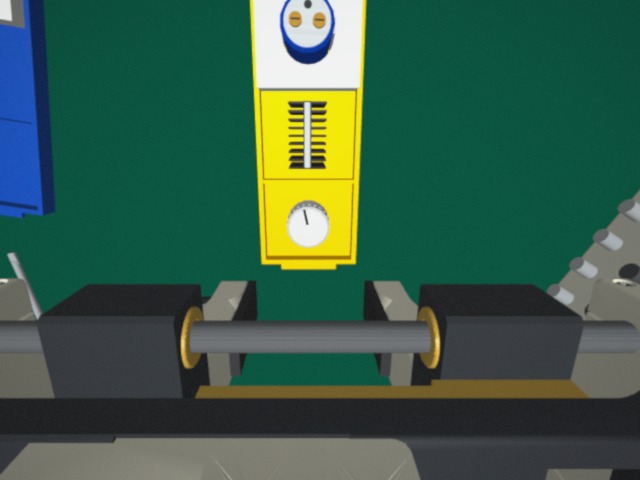

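{"op": "drive_tool", "data": {
  "moves": [
    [-1, -0.33, 0, 0.008, 0, 0],
    [-1, -0.33, 0, 0.008, 0, 0],
    [-1, -0.33, 0, 0.008, 0, 0],
    [-1, -0.33, 0, 0.008, 0, 0]
  ]
}}

```text
clock: 23.95
tool_pos: [0.5756, 0.1023, 0.1579]
orientation: [-179.9, -0.2, 96.1]
force: [0.4, 0.1, 0.1]
opening: 0.0524
```

{"op": "drive_tool", "data": {
  "moves": [
    [-1, -0.33, 0, 0, 0, 0],
    [-1, -0.33, 0, 0, 0, 0],
    [-1, -0.33, 0, 0, 0, 0],
    [-1, -0.33, 0, 0, 0, 0]
  ]
}}

```text
clock: 24.35
tool_pos: [0.5406, -0.0553, 0.157]
orientation: [-179.9, -0.2, 96.0]
force: [0.4, -0.1, -0.7]
opening: 0.0526
```

```bash
python3 -c "
from h import *
plan(.5111,-.2081,.15,131.5)"
```

```text
t 24.35 p [ 0.5406 -0.0553  0.157 ] rpy [-179.88   -0.2    95.97] open 0.0526 F [ 0.4 -0.1 -0.7]
shift [-0.993 -0.301  0.044] turn [-0.001 -0.004 -0.592] dist mm 155.8
```

{"op": "drive_tool", "data": {
  "moves": [
    [-0.99, -0.3, 0.04, 0, -0.004, -0.59],
    [-0.99, -0.3, 0.04, 0, -0.004, -0.59],
    [-0.99, -0.3, 0.04, 0, -0.004, -0.59],
    [-0.99, -0.3, 0.04, 0, -0.004, -0.59],
    [-0.99, -0.3, 0.04, 0, -0.004, -0.59],
    [-0.99, -0.3, 0.04, 0, -0.004, -0.59],
    [-0.99, -0.3, 0.04, 0, -0.004, -0.59]
  ]
}}

```text
clock: 25.05
tool_pos: [0.5114, -0.2073, 0.1502]
orientation: [-179.9, -0.0, 131.3]
force: [-0.6, -0.6, -0.3]
opening: 0.0526
```

```bash
python3 wl.py w16 .5111 -.2081 .018 131.5;  python3 -c "
from h import *
import pickle
s,o=pickle.load(open('w16.pkl','rb'))
crop(s['pixels'],250,170,370,290,6,'pics/w16a.png')"
```

```text
t 25.1 p [ 0.5115 -0.2071  0.1503] rpy [-1.7994e+02 -1.0000e-02  1.3130e+02] open 0.0529 F [ 0.2 -0.4  1.1]
shift [-0.003 -0.005  0.882] turn [-0.001 -0.    -0.003] dist mm 132.3
```

View pics/w16a.png

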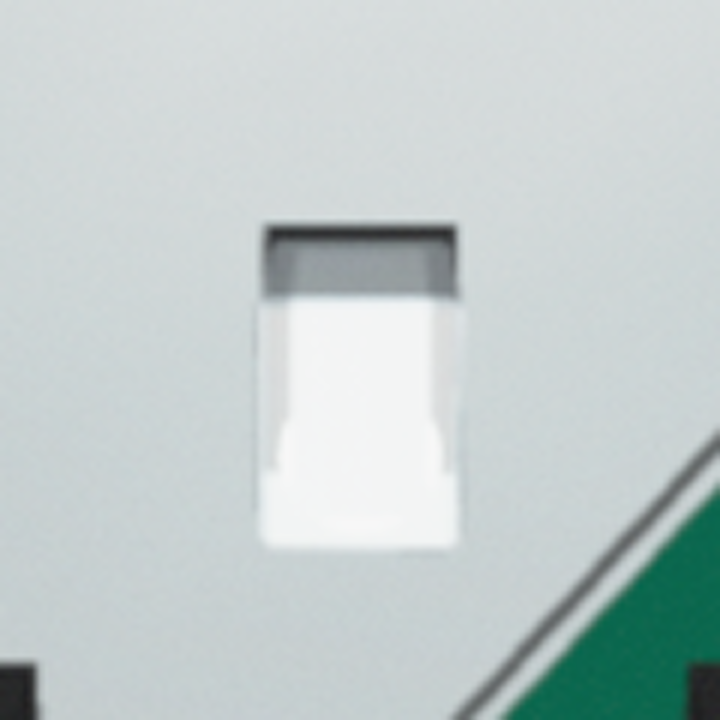

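View pics/w16.png

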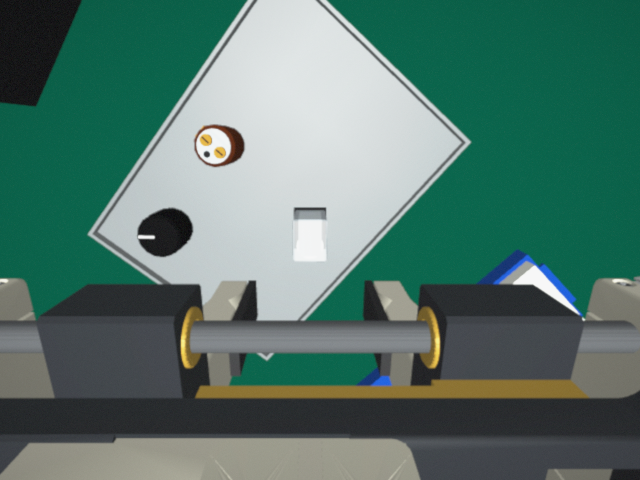

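```bash
python3 - <<'E'
from h import *
import pickle
s,o=pickle.load(open("w16.pkl","rb")); c=cam(s)
X=back(c,[[250+359/6-.4,170+423/6-.4]],.049)[0];print(X)
plan(X[0],X[1],.018,131.3)
E
```

```text
[ 0.51078626 -0.20839054  0.049     ]
t 25.1 p [ 0.5115 -0.2071  0.1503] rpy [-1.7994e+02 -1.0000e-02  1.3130e+02] open 0.0529 F [ 0.2 -0.4  1.1]
shift [-0.003 -0.008  0.882] turn [-0.001 -0.     0.   ] dist mm 132.3
```

{"op": "drive_tool", "data": {
  "moves": [
    [-0.003, -0.008, 0.3, 0, 0, 0],
    [-0.003, -0.008, 0.6, 0, 0, 0],
    [-0.003, -0.008, 0.78, 0, 0, 0],
    [-0.003, -0.008, 0.85, 0, 0, 0],
    [-0.003, -0.008, 0.882, 0, 0, 0],
    [-0.003, -0.008, 0.882, 0, 0, 0],
    [-0.003, -0.008, 0.882, 0, 0, 0]
  ]
}}

```text
clock: 25.8
tool_pos: [0.512, -0.2083, 0.0195]
orientation: [180.0, 0.1, 131.3]
force: [0.4, 0.3, 0.1]
opening: 0.0523
```

{"op": "drive_tool", "data": {
  "moves": [
    [0, 0, 0, 0, 0, 0],
    [0, 0, 0, 0, 0, 0],
    [0, 0, 0, 0, 0, 0],
    [0, 0, 0, 0, 0, 0],
    [0, 0, 0, 0, 0, 0]
  ],
  "fingers": -1
}}

```text
clock: 26.3
tool_pos: [0.5121, -0.2083, 0.0199]
orientation: [180.0, 0.1, 131.3]
force: [-0.8, 1.6, 4.8]
opening: 0.0281
```

{"op": "drive_tool", "data": {
  "moves": [
    [0, 0, -0.2, 0, 0, 0],
    [0, 0, -0.5, 0, 0, 0],
    [0, 0, -0.9, 0, 0, 0],
    [0, 0, -0.9, 0, 0, 0],
    [0, 0, -0.9, 0, 0, 0]
  ]
}}

```text
clock: 26.8
tool_pos: [0.5132, -0.2083, 0.1573]
orientation: [179.8, 0.3, 131.3]
force: [0.2, -0.3, -2.1]
opening: 0.0278
```

```bash
python3 wl.py w17;  python3 -c "
from h import *; from kit import *
print(P(B,0)); plan(P(B,0)[0]+.06,P(B,0)[1],.15,87.6)"
```

```text
(np.float64(0.5156), np.float64(-0.0111))
t 26.85 p [ 0.512  -0.2081  0.1553] rpy [1.7987e+02 1.5000e-01 1.3130e+02] open 0.0277 F [ 0.   0.2 -0.8]
shift [0.707 1.185 0.036] turn [0.003 0.002 0.728] dist mm 207.0
```

View pics/w17.png

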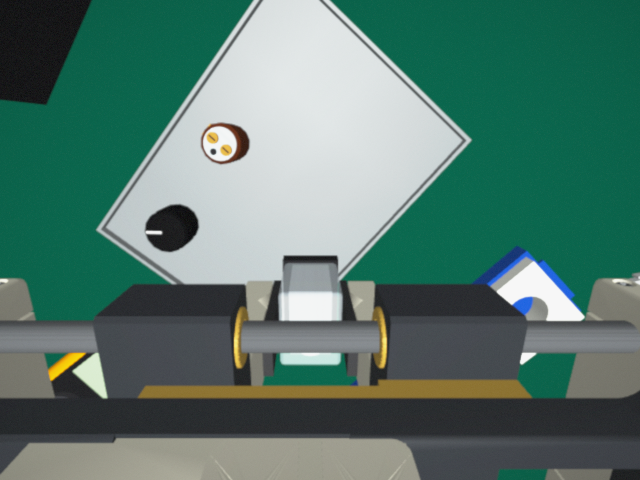

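{"op": "drive_tool", "data": {
  "moves": [
    [0.36, 0.6, 0, 0, 0, 0.4],
    [0.36, 0.6, 0, 0, 0, 0.72],
    [0.36, 0.6, 0, 0, 0, 0.72],
    [0.36, 0.6, 0, 0, 0, 0.72],
    [0.36, 0.6, 0, 0, 0, 0.72],
    [0.36, 0.6, 0, 0, 0, 0.72]
  ]
}}

```text
clock: 27.45
tool_pos: [0.5428, -0.1078, 0.1531]
orientation: [-180.0, 0.0, 87.9]
force: [0.1, 0.1, -1.6]
opening: 0.0277
```

```bash
  python3 -c "
from h import *; from kit import *
plan(P(B,0)[0]+.03,P(B,0)[1],.16,87.6)"
```

```text
t 27.45 p [ 0.5428 -0.1078  0.1531] rpy [-1.7999e+02  4.0000e-02  8.7930e+01] open 0.0277 F [ 0.1  0.1 -1.6]
shift [ 0.645 -0.005 -0.046] turn [-0.     0.001  0.005] dist mm 97.0
```

{"op": "drive_tool", "data": {
  "moves": [
    [0.645, 0, -0.04, 0, 0, 0.005],
    [0.645, 0, -0.04, 0, 0, 0.005],
    [0.645, 0, -0.04, 0, 0, 0.005],
    [0.645, 0, -0.04, 0, 0, 0.005],
    [0.645, 0, -0.04, 0, 0, 0.005]
  ]
}}

```text
clock: 27.95
tool_pos: [0.5458, -0.0117, 0.1582]
orientation: [-179.9, 0.1, 87.7]
force: [0.6, -0.1, -1.1]
opening: 0.0276
```

```bash
python3 wl.py w18
```

```text
(no output)
```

View pics/w18.png

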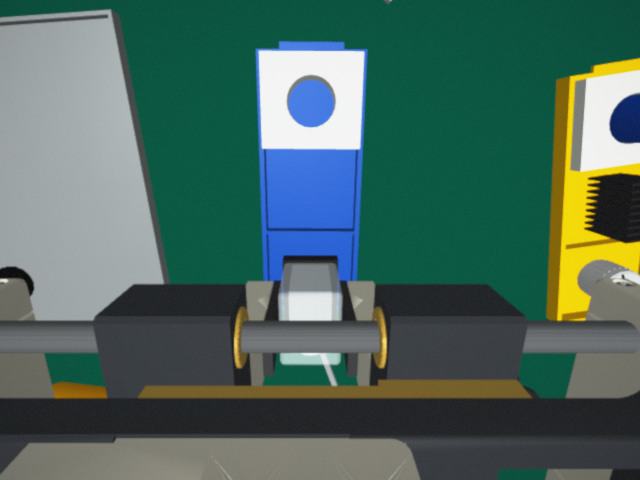

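```bash
python3 well.py w18 275 62 348 138; python3 - <<'E'
from h import *
import pickle
s,o=pickle.load(open("w18.pkl","rb")); c=cam(s)
print("divider top",back(c,[(266,229),(355,229)],.012), "inner block edge z.028", back(c,[(261,148),(361,148)],.028))
E
```

```text
ellipse [310.71128082 100.84593964] (47.05184555053711, 50.92170715332031) world [ 0.4419 -0.008   0.028 ]
divider top [[ 0.54609635 -0.05228319  0.012     ]
 [ 0.5493      0.02752491  0.012     ]] inner block edge z.028 [[ 0.47535084 -0.04894408  0.028     ]
 [ 0.47857901  0.03065772  0.028     ]]
```

```bash
sed -i 's/B=(.5156,-.0111/B=(.5135,-.0110/' kit.py; python3 -c "
from h import *; from kit import *
plan(*P(B,0),.0205,87.6)"
```

```text
t 28.0 p [ 0.5459 -0.012   0.1583] rpy [-1.7991e+02  6.0000e-02  8.7640e+01] open 0.0277 F [-0.2 -0.3 -1.1]
shift [-0.001 -0.214  0.919] turn [-0.001  0.001  0.001] dist mm 141.6
```

{"op": "drive_tool", "data": {
  "moves": [
    [0, -0.214, 0.1, 0, 0, 0],
    [0, -0.214, 0.4, 0, 0, 0],
    [0, -0.214, 0.7, 0, 0, 0],
    [0, -0.214, 0.8, 0, 0, 0],
    [0, -0.214, 0.87, 0, 0, 0],
    [0, -0.214, 0.9, 0, 0, 0],
    [0, -0.214, 0.9, 0, 0, 0]
  ]
}}

```text
clock: 28.7
tool_pos: [0.5139, -0.0113, 0.0235]
orientation: [-179.9, 0.1, 87.6]
force: [0.3, 0.7, 0.4]
opening: 0.028
```

```bash
python3 -c "
from h import *; from kit import *
plan(*P(B,0),.0198,87.6)"
```

```text
t 28.7 p [ 0.5139 -0.0113  0.0235] rpy [-1.7992e+02  7.0000e-02  8.7610e+01] open 0.028 F [0.3 0.7 0.4]
shift [ 0.002 -0.003  0.024] turn [-0.001  0.001  0.   ] dist mm 3.7
```

{"op": "drive_tool", "data": {
  "moves": [
    [0, 0, 0.013, 0, 0, 0],
    [0, 0, 0.024, 0, 0, 0],
    [0, 0, 0.026, 0, 0, 0],
    [0, 0, 0.026, 0, 0, 0]
  ]
}}

```text
clock: 29.1
tool_pos: [0.5141, -0.0112, 0.0199]
orientation: [-180.0, 0.1, 87.6]
force: [0.0, 0.6, -0.8]
opening: 0.028
```

{"op": "drive_tool", "data": {
  "moves": [
    [0, 0, 0, 0, 0, 0],
    [0, 0, 0, 0, 0, 0],
    [0, 0, 0, 0, 0, 0],
    [0, 0, 0, 0, 0, 0]
  ],
  "fingers": 0.1
}}

```text
clock: 29.5
tool_pos: [0.5141, -0.0111, 0.02]
orientation: [-180.0, 0.1, 87.6]
force: [-0.7, 0.6, 0.4]
opening: 0.0473
```

{"op": "drive_tool", "data": {
  "moves": [
    [0, 0, -0.2, 0, 0, 0],
    [0, 0, -0.5, 0, 0, 0],
    [0, 0, -0.9, 0, 0, 0],
    [0, 0, -0.9, 0, 0, 0]
  ]
}}

```text
clock: 29.9
tool_pos: [0.5172, -0.0105, 0.1608]
orientation: [179.5, -0.1, 87.7]
force: [0.8, 0.7, 0.9]
opening: 0.0481
```

```bash
python3 wl.py w19 .5877 -.3 .135 91
```

```text
t 29.95 p [ 0.5168 -0.0104  0.1599] rpy [ 1.7959e+02 -8.0000e-02  8.7670e+01] open 0.0484 F [ 1.  -0.2  0.8]
shift [-1.91   0.55   0.168] turn [ 0.007 -0.001 -0.056] dist mm 299.2
```

View pics/w19.png

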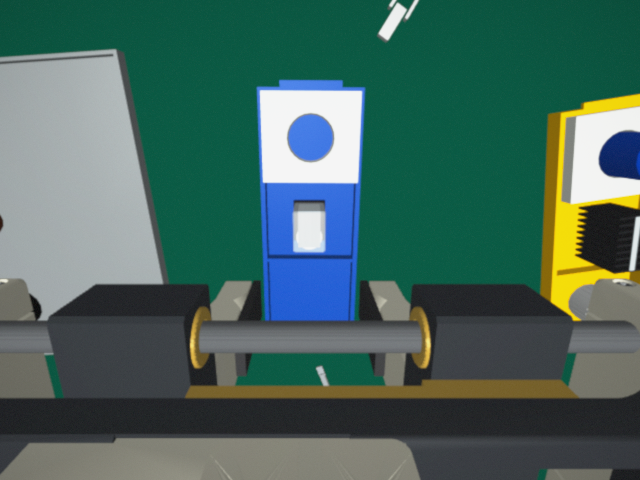

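Relay stands at (310,227) in the blue middle compartment. Now the black knob.

{"op": "drive_tool", "data": {
  "moves": [
    [-0.95, 0.28, 0, 0.007, 0, -0.05],
    [-0.95, 0.28, 0, 0.007, 0, -0.05],
    [-0.95, 0.28, 0, 0.007, 0, -0.05],
    [-0.95, 0.28, 0, 0.007, 0, -0.05],
    [-0.95, 0.28, 0, 0.007, 0, -0.05]
  ],
  "fingers": 0.4
}}

```text
clock: 30.45
tool_pos: [0.5522, -0.1557, 0.1585]
orientation: [-179.9, -0.1, 90.5]
force: [0.3, 0.0, -0.2]
opening: 0.0617
```

```bash
python3 -c "
from h import *
plan(.588,-.3,.135,91)"
```

```text
t 30.45 p [ 0.5522 -0.1557  0.1585] rpy [-1.7987e+02 -9.0000e-02  9.0490e+01] open 0.0617 F [ 0.3  0.  -0.2]
shift [-0.964  0.231  0.155] turn [-0.002 -0.001 -0.009] dist mm 150.5
```

{"op": "drive_tool", "data": {
  "moves": [
    [-0.964, 0.23, 0.155, -0.002, -0.001, -0.009],
    [-0.964, 0.23, 0.155, -0.002, -0.001, -0.009],
    [-0.964, 0.23, 0.155, -0.002, -0.001, -0.009],
    [-0.964, 0.23, 0.155, -0.002, -0.001, -0.009],
    [-0.964, 0.23, 0.155, -0.002, -0.001, -0.009],
    [-0.964, 0.23, 0.155, -0.002, -0.001, -0.009]
  ]
}}

```text
clock: 31.05
tool_pos: [0.5877, -0.2985, 0.1347]
orientation: [-180.0, -0.0, 91.1]
force: [0.4, -0.2, -1.2]
opening: 0.0615
```

```bash
python3 wl.py w20 .588 -.3 .017 91;  python3 -c "
from h import *
import pickle
s,o=pickle.load(open('w20.pkl','rb'))
im=np.clip(s['pixels'].astype(float)*2.2+10,0,255).astype(np.uint8)
crop(im,250,170,370,290,5,'pics/w20a.png')"
```

```text
t 31.1 p [ 0.5879 -0.2983  0.1352] rpy [-1.800e+02 -3.000e-02  9.113e+01] open 0.0612 F [ 0.2 -0.7 -0. ]
shift [-0.012  0.     0.788] turn [-0.    -0.001  0.002] dist mm 118.2
```

View pics/w20a.png

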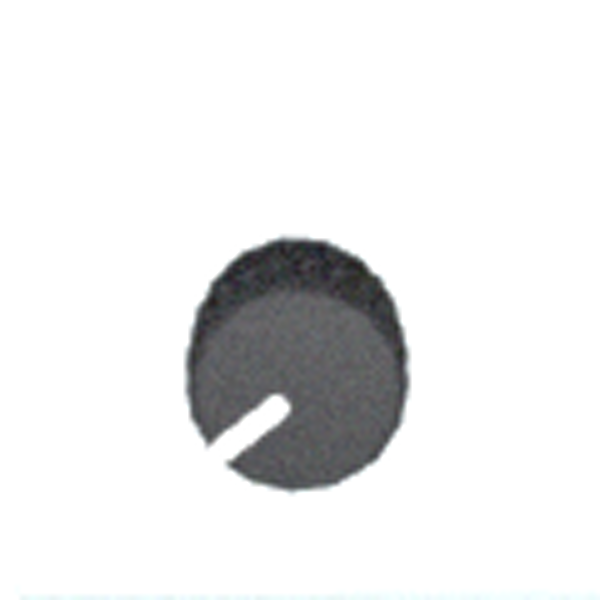

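View pics/w20.png

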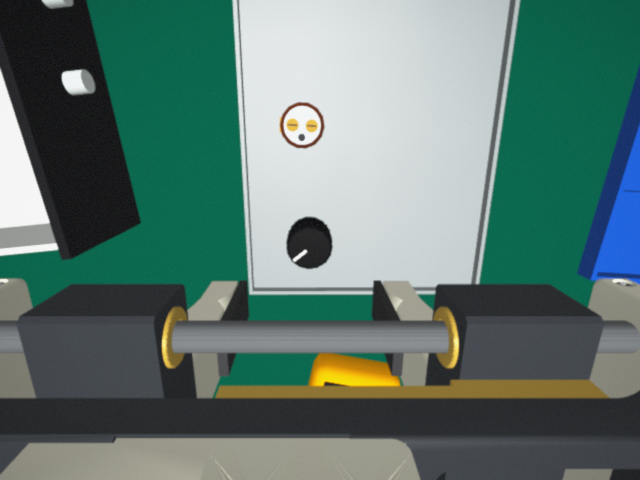

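```bash
python3 - <<'E'
from h import *
import pickle
s,o=pickle.load(open("w20.pkl","rb")); c=cam(s)
X=back(c,[[250+298/5-.4,170+391/5-.4]],.036)[0];print(X)
plan(X[0],X[1],.017,91.1)
E
```

```text
[ 0.59233936 -0.29973024  0.036     ]
t 31.1 p [ 0.5879 -0.2983  0.1352] rpy [-1.800e+02 -3.000e-02  9.113e+01] open 0.0612 F [ 0.2 -0.7 -0. ]
shift [-0.01   0.029  0.788] turn [-0.    -0.001  0.   ] dist mm 118.2
```

{"op": "drive_tool", "data": {
  "moves": [
    [-0.01, 0.029, 0.3, 0, 0, 0],
    [-0.01, 0.029, 0.6, 0, 0, 0],
    [-0.01, 0.029, 0.7, 0, 0, 0],
    [-0.01, 0.029, 0.76, 0, 0, 0],
    [-0.01, 0.029, 0.79, 0, 0, 0],
    [-0.01, 0.029, 0.79, 0, 0, 0],
    [-0.01, 0.029, 0.79, 0, 0, 0]
  ]
}}

```text
clock: 31.8
tool_pos: [0.5934, -0.2999, 0.0184]
orientation: [179.9, 0.0, 91.1]
force: [-0.0, 0.7, -0.1]
opening: 0.0609
```

{"op": "drive_tool", "data": {
  "moves": [
    [0, 0, 0, 0, 0, 0],
    [0, 0, 0, 0, 0, 0],
    [0, 0, 0, 0, 0, 0],
    [0, 0, 0, 0, 0, 0],
    [0, 0, 0, 0, 0, 0]
  ],
  "fingers": -1
}}

```text
clock: 32.3
tool_pos: [0.5935, -0.3, 0.0188]
orientation: [179.8, 0.0, 91.1]
force: [-0.6, 0.2, 2.7]
opening: 0.0353
```

{"op": "drive_tool", "data": {
  "moves": [
    [0, 0, -0.2, 0, 0, 0],
    [0, 0, -0.5, 0, 0, 0],
    [0, 0, -0.9, 0, 0, 0],
    [0, 0, -0.9, 0, 0, 0],
    [0, 0, -0.9, 0, 0, 0]
  ]
}}

```text
clock: 32.8
tool_pos: [0.5945, -0.3003, 0.1567]
orientation: [179.6, 0.1, 91.2]
force: [-0.1, 0.1, -0.6]
opening: 0.0348
```

```bash
python3 wl.py w21;  python3 -c "
from h import *; from kit import *
print(P(B,72)); plan(*P(B,72),.15,87.6)"
```

```text
(np.float64(0.5854373688964388), np.float64(-0.014002491674872032))
t 32.85 p [ 0.5934 -0.2998  0.1544] rpy [1.7974e+02 2.0000e-02 9.1140e+01] open 0.035 F [-0.   0.7 -1.3]
shift [ 1.906 -0.015  0.029] turn [0.004 0.    0.059] dist mm 286.0
```

View pics/w21.png

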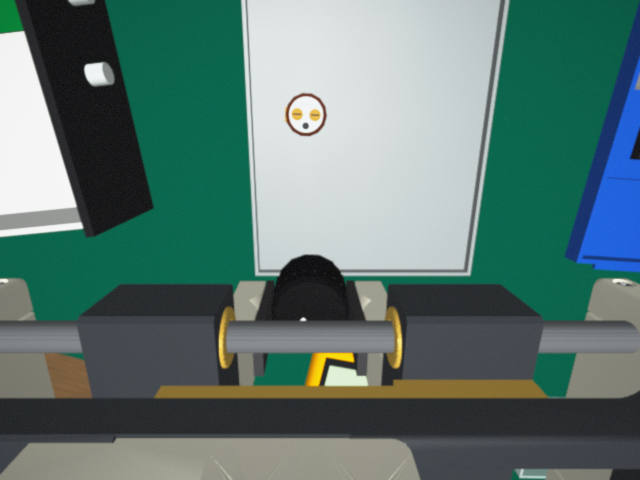

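{"op": "drive_tool", "data": {
  "moves": [
    [0.95, 0, 0, 0.004, 0, 0.058],
    [0.95, 0, 0, 0.004, 0, 0.058],
    [0.95, 0, 0, 0.004, 0, 0.058],
    [0.95, 0, 0, 0.004, 0, 0.058]
  ]
}}

```text
clock: 33.25
tool_pos: [0.5895, -0.1531, 0.1525]
orientation: [-179.9, -0.0, 87.9]
force: [0.6, -0.1, -0.3]
opening: 0.0351
```

```bash
python3 -c "
from h import *; from kit import *
plan(*P(B,72),.13,87.6)"
```

```text
t 33.25 p [ 0.5895 -0.1531  0.1525] rpy [-1.7985e+02 -4.0000e-02  8.7870e+01] open 0.0351 F [ 0.6 -0.1 -0.3]
shift [ 0.926 -0.061  0.151] turn [-0.003 -0.001  0.004] dist mm 141.0
```

{"op": "drive_tool", "data": {
  "moves": [
    [0.926, -0.061, 0, -0.003, -0.001, 0.004],
    [0.926, -0.061, 0.1, -0.003, -0.001, 0.004],
    [0.926, -0.061, 0.15, -0.003, -0.001, 0.004],
    [0.926, -0.061, 0.15, -0.003, -0.001, 0.004],
    [0.926, -0.061, 0.15, -0.003, -0.001, 0.004],
    [0.926, -0.061, 0.15, -0.003, -0.001, 0.004]
  ]
}}

```text
clock: 33.85
tool_pos: [0.5851, -0.0147, 0.1293]
orientation: [-179.9, 0.1, 87.6]
force: [-0.1, -0.7, -0.1]
opening: 0.0353
```

```bash
python3 wl.py w22; python3 -c "
from h import *; from kit import *
plan(*P(B,72),.0188,87.6)"
```

```text
t 33.9 p [ 0.5853 -0.015   0.1296] rpy [-1.7998e+02  5.0000e-02  8.7560e+01] open 0.035 F [ 0.2 -0.1 -0. ]
shift [0.007 0.001 0.739] turn [-0.     0.001 -0.001] dist mm 110.8
```

View pics/w22.png

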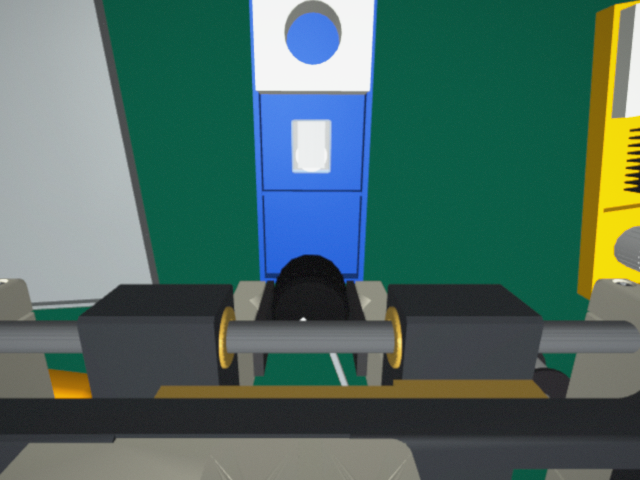

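{"op": "drive_tool", "data": {
  "moves": [
    [0.007, 0, 0.3, 0, 0, 0],
    [0.007, 0, 0.55, 0, 0, 0],
    [0.007, 0, 0.65, 0, 0, 0],
    [0.007, 0, 0.7, 0, 0, 0],
    [0.007, 0, 0.725, 0, 0, 0],
    [0.007, 0, 0.738, 0, 0, 0],
    [0.007, 0, 0.738, 0, 0, 0]
  ]
}}

```text
clock: 34.6
tool_pos: [0.586, -0.0142, 0.0197]
orientation: [179.9, 0.0, 87.5]
force: [0.5, 0.6, -1.4]
opening: 0.0352
```

{"op": "drive_tool", "data": {
  "moves": [
    [0, 0, 0.004, 0, 0, 0],
    [0, 0, 0.007, 0, 0, 0],
    [0, 0, 0.007, 0, 0, 0]
  ]
}}

```text
clock: 34.9
tool_pos: [0.5862, -0.0141, 0.0192]
orientation: [179.9, 0.0, 87.6]
force: [-0.2, 0.5, -0.6]
opening: 0.0347
```

{"op": "drive_tool", "data": {
  "moves": [
    [0, 0, 0, 0, 0, 0],
    [0, 0, 0, 0, 0, 0],
    [0, 0, 0, 0, 0, 0],
    [0, 0, 0, 0, 0, 0]
  ],
  "fingers": 0.2
}}

```text
clock: 35.3
tool_pos: [0.5862, -0.014, 0.0192]
orientation: [179.9, 0.0, 87.6]
force: [-0.5, -0.3, 0.2]
opening: 0.052
```

{"op": "drive_tool", "data": {
  "moves": [
    [0, 0, -0.2, 0, 0, 0],
    [0, 0, -0.5, 0, 0, 0],
    [0, 0, -1, 0, 0, 0],
    [0, 0, -1, 0, 0, 0],
    [0, 0, -1, 0, 0, 0]
  ]
}}

```text
clock: 35.8
tool_pos: [0.5884, -0.0136, 0.1741]
orientation: [179.4, -0.1, 87.6]
force: [0.7, -1.6, -0.5]
opening: 0.0524
```

```bash
python3 wl.py w23; python3 - <<'E'
from h import *
from plant import vision
S={n:vision.snapshot(n) for n in ["scene","side"]}
cv2.imwrite("pics/f1.png",S["scene"]["pixels"][:,:,::-1]); 
crop(S["side"]["pixels"],260,170,500,430,2.3,"pics/f2.png")
E
```

```text
(no output)
```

View pics/w23.png

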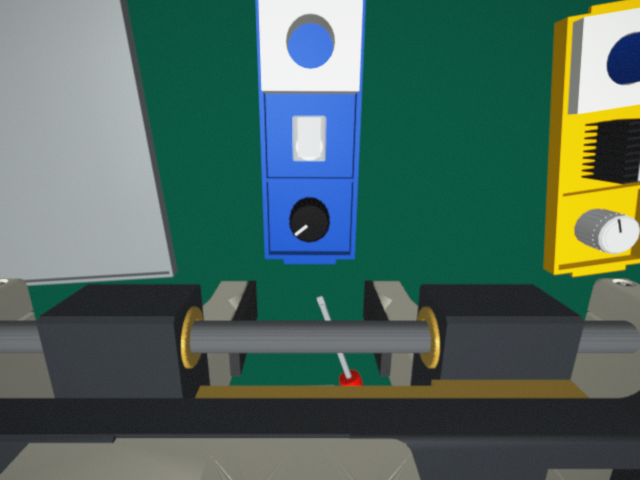

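View pics/f1.png

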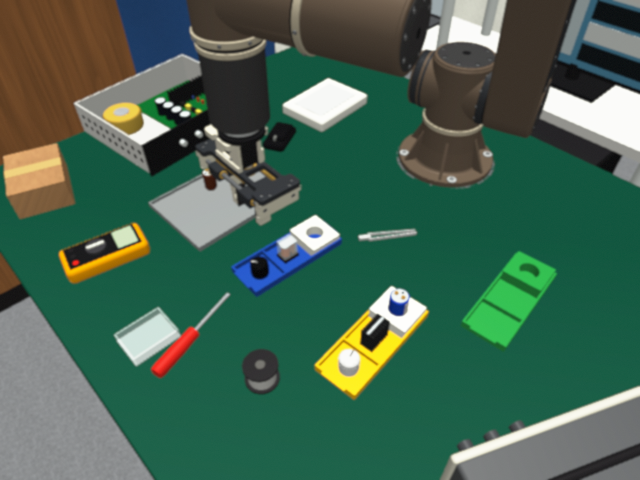

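View pics/f2.png

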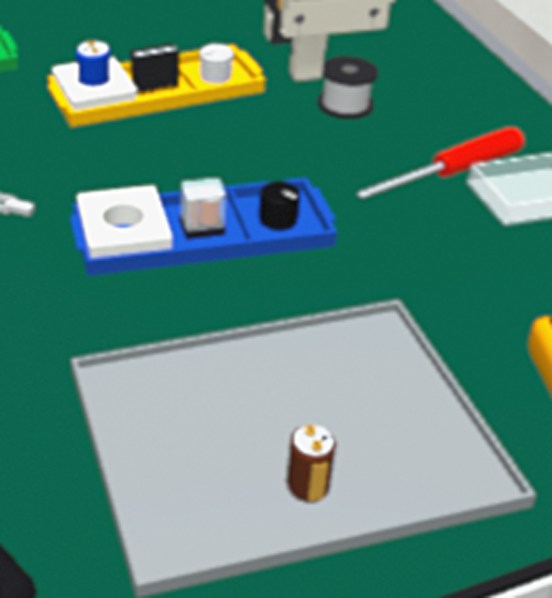

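{"op": "drive_tool", "data": {
  "moves": [
    [0, 0, 0, 0, 0, 0],
    [0, 0, 0, 0, 0, 0],
    [0, 0, 0, 0, 0, 0]
  ]
}}

```text
clock: 36.25
tool_pos: [0.585, -0.0141, 0.1675]
orientation: [-180.0, 0.0, 87.5]
force: [-0.2, -0.7, 0.4]
opening: 0.0523
```

```bash
python3 -c "
from plant import ticket
print(ticket.close_job())"
```

```text
the job is handed in; nothing more can be done
None
```

Both kits are made up and the job is handed in at about 36 s on the robot's clock. I placed the parts in the order asked:

- **Yellow tray:** blue capacitor in the well, heat sink in the middle, aluminium knob in the end compartment.
- **Blue tray:** relay in the middle, black knob in the end compartment.

**Last checks:**
- In the final scene, side and wrist pictures all five parts stand upright in their compartments. The brown capacitor stands where it was, and the gripper is clear above the blue tray.
- The capacitor is fully home. When I pushed down with 11 N, the tool stayed at the same height above the floor as when I gripped the part in the stock tray. The stock and kit floors are level.
- No force reading between moves went above about 12 N.

**Disagreements:**
- The fixed cameras and the wrist camera differed by 2–4 mm in x on tray positions. I used the wrist values, and the capacitor went in without resistance.
- My first wrist estimate of the black knob was about 4 mm off. A closer look corrected it before the grasp.

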